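# Close up a food parcel box

## Task

Stand the jar with the red cap upright in the empty half of the black clip box, beside the two tins, lowering it in gently rather than dropping it. Then put the box's lid on the right way round, so that its yellow padlock eye lies over the yellow padlock eye of the box and the lid sits fully down on the rim, and swing both yellow clips up over the lid's edge until they are fully closed. Leave the two other jars standing where they are, and the tins standing in the box.

Things in the scene. Friction and masses are not known exactly. Their poses are not given: they have to be found in the camera images.
- box: Black open plastic box, fixed, upright on the bench: outside 180 (its x) x 240 (y) x 125 mm high, walls and floor 5 mm. Outward rim flange at the top: 196 x 256 mm over all, 10 mm high. Origin: centre of underside; z up; -x is its front. A yellow clip amid each long (x) side. Two tins stand in its -y end; its +y end is empty. A flat yellow padlock eye sticks out 22 mm from the front flange near the +y corner.
- box_free (a point): Centre of the empty part of the box's inner floor, on the floor, 5 mm above the bench (box x = 0, y = +40 mm). The empty part measures 170 mm along box x by 150 mm along box y. Axes as the box's.
- box_mouth (a point): Centre of the box's mouth at the top of the rim, 125 mm above the bench. The mouth measures 170 x 230 mm inside. Axes as the box's.
- box_eye (a point): Centre of the hole in the box's yellow padlock eye (box x = -109, y = +75 mm), at rim height.
- lid: Loose black lid, 0.25 to 0.55 kg, lying right way up. Plate 196 (its x) x 256 (y) x 5 mm. Below the plate a locating tongue, 8 mm deep, fits inside the box's mouth with 3 mm play each side (5 mm for its lower half). Origin: middle of the tongue's lower edge plane, 8 mm below the plate's underside, which rests on the rim. Seated the right way round, its axes point as the box's.
- lid_grip (a point): Centre of the grip bar on the lid's middle, 38 mm above the lid's origin, 25 mm above the plate's top; axes as the lid's. Bar: 110 mm long (lid y), 22 mm wide (lid x), 16 mm high, 17 mm clear above the plate. With the lid on the bench it is 38 mm up; with the lid seated, straight above box_mouth by 30 mm, 155 mm above the bench.
- lid_eye (a point): Centre of the hole in the lid's yellow padlock eye, which sticks out 22 mm from the lid's -x edge near its +y corner (lid x = -109, y = +75 mm), at the level of the plate's underside. Seated the right way round it lies straight over box_eye.
- clip_front (a joint): Yellow clip on the box's front (-x) side; hinge line along box y at box x = -105, y = 0, z = 112 mm. 0 = closed: plate upright, lip over the lid's edge. Grows as it leans outwards, away from the box (rad from upright, stop at 1.25). Starts at 0.8 to 1.1, stays where left; light friction, about 1 N at its top edge. Close by pushing its outer face inwards, rising with its top edge.
- clip_back (a joint): The same clip on the box's back (+x) side: hinge line at box x = +105, y = 0, z = 112 mm; 0 = closed, grows as it leans outwards, away from the box.
- clip_front_tab (a point): Middle of the front clip's top edge, 32 mm from its hinge line. The clip's plate is 64 mm wide (along box y) and 5 mm thick, 2.5 mm either side of the hinge line when upright; the lip on its inside is 17 mm long, its underside 19.5 mm from the hinge line. The lip passes over the lid's edge only if the lid is seated.
- clip_back_tab (a point): Middle of the back clip's top edge, 32 mm from its hinge line; the same clip, mirrored.
- jam_center (a point): Centre (half-way up, on the axis) of the jar with the RED cap, dark red jam: upright cylinder, 64 mm diameter, 100 mm high, of which the cap is the top 18 mm; 0.3 to 0.55 kg. It stands on the bench in a row with the two other jars, in any order, about 115 mm apart.
- honey_center (a point): Centre of the jar with the GOLD cap (amber): same size; to be left where it stands.
- mayo_center (a point): Centre of the jar with the WHITE cap (pale): same size; to be left where it stands.
- tin_a_center (a point): Centre of the tin nearer the box's front: green label, 73 mm diameter, 108 mm high, 0.45 kg, loose, standing in the box's -y end (box x about -41, y -72 mm); to be left standing.
- tin_b_center (a point): Centre of the same kind of tin nearer the box's back (box x about +41, y -72 mm).
Not all that is in view belongs to the job. Leave any blue or purple look-alike of the part that bears tin_b_center alone.

How it is judged (in metres and radians):
On the way, in this order (a step that is already met when the one before it is completed fails the run):
1. the red-capped jar stands on the box's floor in the empty half (z of jam_center in the frame of box between 0.05 and 0.059 m and horizontal distance between jam_center and box_free below 0.075 m and angle between jam_center's own z axis and vertical below 0.1 rad), for 0.2 s.
2. the lid sits fully down on the rim, the right way round (z of lid_grip in the frame of box_mouth between 0.026 and 0.033 m and horizontal distance between lid_grip and box_mouth below 0.006 m and horizontal distance between lid_eye and box_eye below 0.008 m and angle between lid_grip's own z axis and vertical below 0.03 rad), for 0.2 s.
3. both clips are closed over the lid (value of joint each of clip_front, clip_back below 0.12 rad), for 0.1 s.
At the end, for the whole second after the job is handed in: Red-capped jar upright (6 deg) on the box floor in the empty half; lid within 3 mm of fully down, centred to 6 mm, padlock eyes within 8 mm of each other; both clips within 0.12 rad of closed; the other jars upright, within 30 mm of their start; tins upright in the box (all of step 1 and all of step 2 and all of step 3 and angle between each of honey_center, mayo_center, tin_a_center, tin_b_center's own z axis and vertical below 0.1 rad and distance of each of honey_center, mayo_center from where it was at the start of the episode below 0.03 m); the robot touches nothing.
It fails at once if the glass jar is dropped into the box (faster than 0.6 m/s within about 40 mm of its place) instead of being lowered (horizontal distance between jam_center and box_mouth below 0.12 m and z of jam_center in the frame of box below 0.095 m and linear speed of jam above 0.6 m/s).
It fails at once if a jar that should be left alone is pushed more than 30 mm or tipped over (distance of any of honey_center, mayo_center from where it was at the start of the episode above 0.03 m or angle between any of honey_center, mayo_center's own z axis and vertical above 0.4 rad).
It fails at once if a tin in the box is tipped over (angle between any of tin_a_center, tin_b_center's own z axis and vertical above 0.4 rad).
It also fails if it takes over 72 s, if anything falls off the work surface, if the arm or the gripper's body presses on something with over 40 N, if the wrist force passes 120 N, or if a joint passes its speed limit or range.

## Robot

A 6-joint arm with a two-finger parallel gripper is mounted at the origin on the work surface. World frame = base frame: x ahead of the robot, y to its left, z up, the work surface at z = 0. Lengths are in m, angles in degrees, forces in N, time in s.
With the tool pointing down it reaches from about 0.375 to 0.9 m from the base axis. Payload 3.1 kg.
Tool frame: the origin (TCP) lies between the finger pads; the fingertips stand 11 mm ahead of it and the grasp point (between the pads) lies 8 mm behind it; z points along the fingers, y is the direction in which the jaws open and shut (so a half turn about z gives the same grasp; the last joint's range is limited). The gripper opens to 87 mm and grips with 3 to 60 N. Pads are 19 mm wide; open, the fingers measure 117 mm over their backs; the gripper's body (75 mm by 190 mm) begins 51 mm behind the grasp point.
Start: joints at [60.991, 30.224, 82.088, -0, 67.689, -10.227], TCP at [0.201, 0.592, 0.234] pointing down, gripper open.
Joint ranges: [-176.69, 176.69], [-43.24, 126.21], [12.49, 139.97], [-82, 262], [0, 151.66], [-163.58, 163.58]. Speed limits (degrees/s): [159.86, 159.86, 180, 180, 180, 180].

## Interface

Orientations are given as a 3x3 rotation matrix whose columns are the frame's x, y, z axes.
In Python, from rig import bot, vision gives the robot as it stands. The module is installed in compiled form; this text tells all that it offers.
- The arm moves only by the tool jog_arm, never from a script. Its argument "rows" is a list of rows, each an object with "dp": the shift along the tool's x, y, z in mm, a list of three; "turn": the turn, a rotation vector about the tool's x, y, z in degrees, a list of three; "grip": the opening, from 0 (shut) to 1 (fully open). A call has 1 to 10 rows; each row is the pose to reach, as a shift and turn from the pose commanded when the call began, along the tool's axes at that moment; what a row does not reach only later rows make up. A row lasts 1/10 s, in which the tool goes at most 50 mm and 8.59 degrees, less where a joint would pass 70% of its speed; a pose out of reach is approached as far as the arm can. A call with a gripper value outside its range is refused whole. The fingers move at their own pace and stop on an object; the grip force is fixed at half the most. Time passes only in rows, so rows that repeat a pose let the fingers close. It gives the time, the measured TCP pose, the force and the opening at its end, in the units of the state.
- bot.read_state(): the state, without advancing time (a new reading comes with each control period).
- vision.capture(name): name is "scene" or "top"; returns (picture, depth): 384x512x3 uint8, red, green, blue; 384x512 float32, m along the optical axis (not along the pixel's ray), 0 where there is no reading.
- vision.camera_info(name): a dict with "vertical_fov" (degrees; the focal length in pixels is half the picture's height over the tangent of half this angle, whatever the lens; pixels are square), "cx", "cy" (the principal point, pixels), "position" and "rotation" of the camera in the world. Camera axes: x right, y down, z forward; pixel columns grow to the right and rows downward; lengths in m; the calibration is good to about 2 mm. A picture is of the moment at which its call begins. camera_info takes no time and is no camera call.
- bot.hand_in(): hands the job in, once; it reports no verdict.
The state is a dict: "time_s": time; "joint_positions": joint angles; "qvel": joint speeds; "tau": joint torques, N m; "position": TCP position; "tcp_rot": TCP orientation; "force": force on the tool from outside, world axes, zero at the start; "moment": the same for the moment, N m; "opening": opening from 0.0 (shut) to 1.0 (fully open).
Only numpy, scipy, OpenCV 4.12 (cv2) and the standard library are available. Lean on these libraries where they do the work, as an engineer would, in place of code of your own. Each camera call takes 0.05 s, during which the arm holds its last target.

## Working session

There is one attempt and no reset: what is moved stays moved. The work goes in short steps, Python scripts to look and compute and a tool call to move; the robot and the scene stay as the last step left them, time stands still between calls to the robot, and variables do not carry over. Pictures are saved under pics/ and viewed, and the job is handed in when it is done.

Besides the shell and the picture viewer there is one more tool, called by a JSON object that holds its "method" and its "body", one argument or row to a line. jog_arm: Moves the arm, as the interface text tells. Its arguments: {"type":"object","properties":{"rows":{"type":"array"}},"required":["rows"]}

```bash
mkdir -p pics; python3 - <<'E'
from rig import bot, vision
import cv2,numpy as np
for n in("scene","top"):
    p,d=vision.capture(n); cv2.imwrite(f"pics/{n}0.png",p[:,:,::-1]); np.savez(f"{n}0.npz",p=p,d=d)
    print(n,vision.camera_info(n))
print(bot.read_state())
E
```

```text
scene {'vertical_fov': 49.218676695843214, 'cx': 251.562013443007, 'cy': 194.0235884860942, 'position': array([ 1.19472799, -1.01891246,  0.99740587]), 'rotation': array([[ 0.80985104,  0.35869411, -0.46419805],
       [ 0.58663198, -0.49794128,  0.63868412],
       [-0.00205114, -0.78955242, -0.6136797 ]])}
top {'vertical_fov': 56.47760926321333, 'cx': 253.4625795253771, 'cy': 186.58389606125095, 'position': array([ 0.37330894, -0.12583179,  1.2708305 ]), 'rotation': array([[-0.0191183 , -0.99052369,  0.13600482],
       [-0.99938151,  0.02294789,  0.02664575],
       [-0.02951427, -0.13541128, -0.99034978]])}
{'time_s': 0.1, 'joint_positions': array([ 6.09940615e+01,  3.02753087e+01,  8.21483302e+01, -6.80761731e-04,
        6.76876734e+01, -1.02268692e+01]), 'qvel': array([-0.06671841, -0.14268165, -0.20733979, -0.06508775, -0.04350295,
        0.01941666]), 'tau': array([-1.90813425e-04, -4.40987456e+01, -1.77150929e+01,  6.34915754e-02,
        5.33531466e-02, -5.40097017e-05]), 'position': array([0.20086327, 0.59118475, 0.23265552]), 'tcp_rot': array([[-9.46768223e-01,  3.21914681e-01, -9.32434350e-04],
       [ 3.21915858e-01,  9.46766748e-01, -1.70441345e-03],
       [ 3.34122126e-04, -1.91384989e-03, -9.99998113e-01]]), 'force': array([-0.98846069,  0.26362077, -0.21683786]), 'moment': array([-0.00051015,  0.00759574, -0.01738541]), 'opening': 1.0009851914856684}
```

View pics/scene0.png

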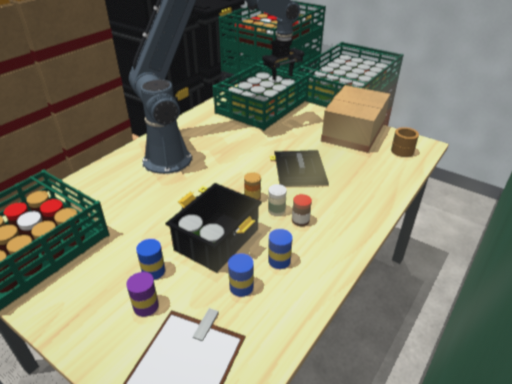

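View pics/top0.png

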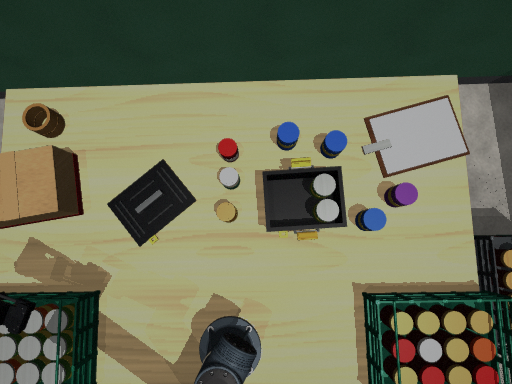

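```bash
cat > h.py <<'E'
import numpy as np, cv2
from rig import bot, vision
def cloud(name,d):
    c=vision.camera_info(name); h,w=d.shape
    f=h/2/np.tan(np.radians(c["vertical_fov"]/2))
    v,u=np.mgrid[0:h,0:w]
    P=np.stack([(u-c["cx"])/f*d,(v-c["cy"])/f*d,d],-1)
    W=P@c["rotation"].T+c["position"]; W[d<=0]=np.nan
    return W
def cap(name,tag=None):
    p,d=vision.capture(name)
    if tag: cv2.imwrite(f"pics/{tag}.png",p[:,:,::-1]); np.savez(f"{tag}.npz",p=p,d=d)
    return p,d,cloud(name,d)
def load(tag,name):
    z=np.load(f"{tag}.npz"); return z["p"],z["d"],cloud(name,z["d"])
E
python3 - <<'E'
from h import *
np.set_printoptions(precision=4,suppress=True)
for n in("top","scene"):
    p,d,W=load(n+"0",n)
    hsv=cv2.cvtColor(p,cv2.COLOR_RGB2HSV)
    print(n,"bench z", [np.nanmedian(W[a-3:a+3,b-3:b+3,2]).round(4) for a,b in ((270,200),(120,180),(260,300))] if n=="top" else "")
    z=W[...,2]
    m=(z>.085)&(z<.115)&(W[...,0]>.3)&(W[...,0]<.95)
    nn,l,s,c=cv2.connectedComponentsWithStats(m.astype(np.uint8))
    for i in range(1,nn):
        if s[i,4]>40:
            q=W[l==i]; print(c[i].round(),s[i,4],np.median(q,0),"mid",(q.min(0)+q.max(0))/2,np.ptp(q,axis=0),np.median(p[l==i],0))
    m=(z>.115)&(z<.135)&(W[...,0]>.3)&(W[...,0]<.95)
    nn,l,s,c=cv2.connectedComponentsWithStats(m.astype(np.uint8))
    for i in range(1,nn):
        if s[i,4]>40:
            q=W[l==i]; print("RIM",c[i],s[i,4],np.median(q,0)); r=cv2.minAreaRect((q[:,:2]*1000).astype(np.float32)); print(r)
    # lid
    m=(z>.007)&(z<.06)&(W[...,0]>.3)&(W[...,0]<.8)&(W[...,1]>.2)&(W[...,1]<.65)
    nn,l,s,c=cv2.connectedComponentsWithStats(m.astype(np.uint8))
    for i in range(1,nn):
        if s[i,4]>40:
            q=W[l==i]; print("LID",c[i],s[i,4],np.median(q,0)); r=cv2.minAreaRect((q[:,:2]*1000).astype(np.float32)); print(r)
    m=(hsv[...,0]>20)&(hsv[...,0]<30)&(hsv[...,1]>190)&(hsv[...,2]>120)
    nn,l,s,c=cv2.connectedComponentsWithStats(m.astype(np.uint8))
    for i in range(1,nn):
        if s[i,4]>4: q=W[l==i]; print("YEL",c[i].round(),s[i,4],np.nanmedian(q,0),np.nanmin(q,0),np.nanmax(q,0))
p=load("top0","top")[0]
cv2.imwrite("pics/zt.png",cv2.resize(p[130:270,90:360,::-1],None,fx=2.9,fy=2.9,interpolation=cv2.INTER_CUBIC))
p=load("scene0","scene")[0]
cv2.imwrite("pics/zs.png",cv2.resize(p[140:280,140:340,::-1],None,fx=4,fy=4,interpolation=cv2.INTER_CUBIC))
E
```

```text
top bench z [np.float64(-0.0001), np.float64(0.0002), np.float64(-0.0003)]
[ 36. 117.] 346 [0.798  0.6573 0.094 ] mid [0.7987 0.6576 0.0929] [0.0993 0.1022 0.0158] [139. 100.  55.]
[288. 133.] 403 [ 0.7126 -0.2135  0.1076] mid [ 0.7136 -0.2139  0.0997] [0.0718 0.0734 0.0289] [ 43.  81. 164.]
[335. 141.] 413 [ 0.6794 -0.3685  0.1079] mid [ 0.6813 -0.3695  0.0995] [0.0735 0.0709 0.0282] [ 43.  82. 164.]
[227. 147.] 284 [ 0.6703 -0.0082  0.0999] mid [ 0.6712 -0.0079  0.0961] [0.0639 0.0611 0.0207] [163.  30.  31.]
[ 57. 190.] 406 [0.532  0.5448 0.0995] mid [0.5533 0.6382 0.1   ] [0.2505 0.231  0.0299] [49. 38. 25.]
[228. 176.] 290 [ 0.5712 -0.0118  0.1002] mid [ 0.572  -0.0113  0.0961] [0.0621 0.0631 0.0216] [169. 170. 171.]
[324. 194.] 905 [ 0.5093 -0.3271  0.1117] mid [ 0.496  -0.2574  0.1001] [0.1686 0.2352 0.0298] [158. 161. 157.]
[405. 193.] 455 [ 0.4999 -0.5838  0.1079] mid [ 0.5007 -0.5869  0.0999] [0.0724 0.0735 0.0282] [113.  59. 138.]
[226. 211.] 297 [ 0.455  -0.0023  0.0998] mid [ 0.4541 -0.0008  0.0954] [0.0625 0.0627 0.0206] [167. 146.  85.]
[374. 219.] 450 [ 0.4193 -0.4785
[... 2601 characters left out ...]
727539062, 641.4030151367188), (362.64166259765625, 174.9981231689453), 60.759498596191406)
RIM [212.8794 214.5071] 1343 [ 0.4948 -0.266   0.1234]
((493.7657470703125, -255.94430541992188), (265.6634521484375, 260.9596862792969), 2.2816083431243896)
LID [347.0451 141.0776] 554 [0.5874 0.5423 0.0339]
((587.000244140625, 551.0016479492188), (238.31541442871094, 90.57345581054688), 28.01922035217285)
LID [395.1136 147.6591] 88 [0.7821 0.615  0.0344]
((779.8121948242188, 621.1142578125), (20.060117721557617, 51.936092376708984), 46.2451286315918)
LID [301.6083 165.5644] 1366 [0.5071 0.2769 0.013 ]
((495.92083740234375, 266.0347900390625), (217.47601318359375, 265.269775390625), 38.4095458984375)
```

View pics/zt.png

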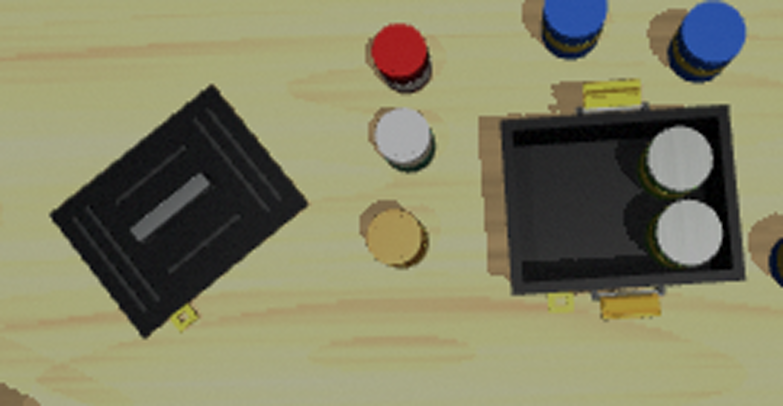

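View pics/zs.png

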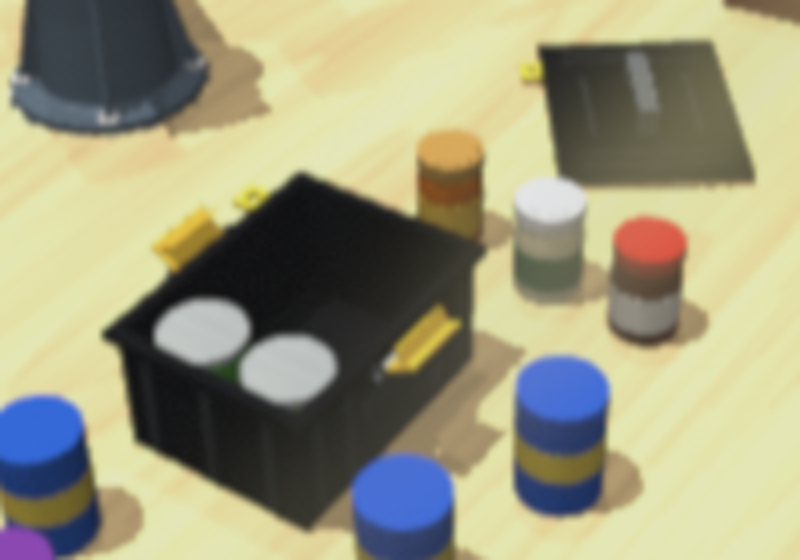

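```bash
cat > fit.py <<'E'
from h import *
from scipy.optimize import minimize
def project(name,P):
    c=vision.camera_info(name); f=192/np.tan(np.radians(c["vertical_fov"]/2))
    q=(np.asarray(P)-c["position"])@c["rotation"]
    return np.c_[q[:,0]/q[:,2]*f+c["cx"], q[:,1]/q[:,2]*f+c["cy"]]
def rot(a): return np.array([[np.cos(a),-np.sin(a)],[np.sin(a),np.cos(a)]])
def rect(x,y,a,lx,ly,z):
    R=rot(a); c=np.array([[-lx,-ly],[lx,-ly],[lx,ly],[-lx,ly]])/2
    return np.c_[c@R.T+[x,y],np.full(4,z)]
def dark(p): # darkness 0..1 wood=0 black=1
    g=p.max(2).astype(np.float32)
    return np.clip((130-g)/80,0,1)
def fitsil(name,p,x0,quads,roi,hole=None):
    # quads(x,y,a)-> list of Nx3 convex polys whose union(hull) is black
    S=8; u0,v0,u1,v1=roi
    img=cv2.resize(dark(p)[v0:v1,u0:u1],None,fx=1,fy=1)
    def cost(t):
        m=np.zeros(((v1-v0)*S,(u1-u0)*S),np.uint8)
        for q in quads(*t):
            uv=project(name,q); uv=(uv-[u0,v0]+.5)*S
            h=cv2.convexHull(uv.astype(np.float32))
            cv2.fillConvexPoly(m,np.round(h*16).astype(np.int32),1,shift=4)
        m=cv2.resize(m.astype(np.float32),((u1-u0),(v1-v0)),interpolation=cv2.INTER_AREA)
        return float(((m-img)**2).sum())
    best=minimize(cost,x0,method="Nelder-Mead",options=dict(initial_simplex=np.array([x0,np.add(x0,[.006,0,0]),np.add(x0,[0,.006,0]),np.add(x0,[0,0,.05])]),xatol=1e-5,fatol=1e-3))
    return best.x,best.fun
def lidq(x,y,a,z0=0): return [np.r_[rect(x,y,a,.196,.256,z0+.013),rect(x,y,a,.196,.256,z0+.008)],
   ]
E
python3 - <<'E'
from fit import *
p,d,W=load("top0","top"); 
x,f=fitsil("top",p,[.495,.27,np.radians(38.3)],lidq,(95,150,210,255)); print("lid",x[:2],np.degrees(x[2]),f)
# bar: bright on lid
z=W[...,2]; m=(z>.035)&(z<.06)&(abs(W[...,0]-.49)<.12)&(abs(W[...,1]-.27)<.1); q=W[m]; print("bar",m.sum(),np.median(q,0),cv2.minAreaRect((q[:,:2]*1000).astype(np.float32)))
# rim of box : points z .120-.130 non-yellow
hsv=cv2.cvtColor(p,cv2.COLOR_RGB2HSV)
m=(z>.119)&(z<.131)&(hsv[...,1]<100)&(p.max(2)<90)&(abs(W[...,0]-.49)<.2)&(abs(W[...,1]+.255)<.2)
q=W[m]; print(cv2.minAreaRect((q[:,:2]*1000).astype(np.float32)),np.median(q[:,2]))
# yellow-ish
m=(hsv[...,0]>18)&(hsv[...,0]<32)&(hsv[...,1]>150)&(p.max(2)>80)
nn,l,s,c=cv2.connectedComponentsWithStats(m.astype(np.uint8))
for i in range(1,nn):
    q=W[l==i]
    if s[i,4]>4 and abs(c[i][1]-200)<60: print("YEL",c[i].round(1),s[i,4],np.nanmean(q,0),np.nanmin(q,0),np.nanmax(q,0))
m=(z>.14)&(W[...,0]>.2)&(W[...,1]>-.4);nn,l,s,c=cv2.connectedComponentsWithStats(m.astype(np.uint8))
for i in range(1,nn):
    if s[i,4]>20:q=W[l==i]; print("HI",q.min(0),q.max(0))
# rim fit with top camera
def boxq(x,y,a): return [rect(x,y,a,.196,.256,.125)]
def cost(t):
    S=8;u0,v0,u1,v1=255,155,360,245
    def mk(lx,ly):
        m=np.zeros(((v1-v0)*S,(u1-u0)*S),np.uint8)
        uv=(project("top",rect(*t,lx,ly,.125))-[u0,v0]+.5)*S
        cv2.fillConvexPoly(m,np.round(uv*16).astype(np.int32),1,shift=4)
        return cv2.resize(m.astype(np.float32),((u1-u0),(v1-v0)),interpolation=cv2.INTER_AREA)
    m=np.clip(mk(.196,.256)-mk(.170,.230),0,1)
    zz=(np.abs(z-.125)<.006)[v0:v1,u0:u1].astype(np.float32); zz[m*0+hsv[v0:v1,u0:u1,1]>150]=0
    w=(hsv[v0:v1,u0:u1,1]<=150)
    return (((m-zz)**2)*w).sum()
for x0 in ([.4915,-.254,.04],[.493,-.258,.05]):
    r=minimize(cost,x0,method="Nelder-Mead",options=dict(initial_simplex=np.array([x0,np.add(x0,[.006,0,0]),np.add(x0,[0,.006,0]),np.add(x0,[0,0,.05])]),xatol=1e-5,fatol=1e-3)); print("box",r.x[:2],np.degrees(r.x[2]),r.fun)
E
```

```text
lid [0.50047251 0.27436414] 38.57808321530566 62.90478515625
bar 217 [0.49973279 0.27166178 0.04498466] ((500.4146728515625, 273.4255676269531), (23.77919578552246, 109.21700286865234), 39.92032241821289)
((489.53851318359375, -255.4408416748047), (210.71038818359375, 255.21194458007812), 2.7435874938964844) 0.1248702655617222
YEL [300.3 162. ] 160 [ 0.60774395 -0.24883499  0.12579827] [ 0.59636784 -0.2811881   0.11144115] [ 0.62083117 -0.21885947  0.14214446]
YEL [306.9 235.3] 145 [ 0.37124601 -0.26008357  0.13320487] [ 0.35985093 -0.2924732   0.11568886] [ 0.38428597 -0.2294676   0.14273991]
YEL [153.  238.9] 35 [0.36897732 0.26463244 0.01268362] [0.3547053  0.24981804 0.0064209 ] [0.38242858 0.28000468 0.01790602]
HI [0.43467942 0.52325236 0.14000592] [0.67974669 0.72660751 0.16852907]
HI [0.20000387 0.48919341 0.22024865] [0.2322906  0.63462522 0.36738975]
box [ 0.48965188 -0.25521196] 2.5670298836709637 147.471435546875
box [ 0.4895608  -0.25522009] 2.5379260861155526 147.370849609375
```

```bash
cat > go.py <<'E'
from h import *
import sys
from scipy.spatial.transform import Rotation as Ro
np.set_printoptions(precision=3,suppress=True)
def rel(targets):
    s=bot.read_state(); R=s["tcp_rot"]; p=s["position"]
    print("t",round(s["time_s"],2),"pos",p,"op",round(s["opening"],3),"F",s["force"],"yaw_y",np.degrees(np.arctan2(R[1,1],R[0,1])))
    for t in targets:
        x,y,z,a=t; a=np.radians(a)
        G=np.array([[np.sin(a),np.cos(a),0],[-np.cos(a),np.sin(a),0],[0,0,-1]]).astype(float)
        # y axis=(cos a, sin a), z=-z, x=y×z
        print(t,"dp",(R.T@(np.array([x,y,z])-p)*1000).round(1),"turn",np.degrees(Ro.from_matrix(R.T@G).as_rotvec()).round(2))
if __name__=="__main__":
    a=list(map(float,sys.argv[1:])); rel([a[i:i+4] for i in range(0,len(a),4)])
E
python3 -c "
import numpy as np
a=np.radians(92);y=np.array([np.cos(a),np.sin(a),0]);print(np.cross(y,[0,0,-1]))"
python3 go.py .671 -.008 .18 92.5
```

```text
[-0.99939083 -0.0348995  -0.        ]
t 0.1 pos [0.201 0.591 0.233] op 1.001 F [-0.988  0.264 -0.217] yaw_y 71.22120804913122Traceback (most recent call last):
  File "go.py", line 14, in <module>
    a=list(map(float,sys.argv[1:])); rel([a[i:i+4] for i in range(0,len(a),4)])
                                     ~~~^^^^^^^^^^^^^^^^^^^^^^^^^^^^^^^^^^^^^^^
  File "go.py", line 12, in rel
    print(t,"dp",(R.T@(np.array([x,y,z])-p)*1000).round(1),"turn",np.degrees(Ro.from_matrix(R.T@G).as_rotvec()).round(2))
                                                                             ~~~~~~~~~~~~~~^^^^^^^
  File "scipy/spatial/transform/_rotation.pyx", line 1143, in scipy.spatial.transform._rotation.Rotation.from_matrix
ValueError: Non-positive determinant (left-handed or null coordinate frame) in rotation matrix 0: [[-0.932  0.363 -0.   ]
 [ 0.363  0.932  0.002]
 [-0.001 -0.002  1.   ]].
```

```bash
sed -i 's/\[\[np.sin(a),np.cos(a),0\],\[-np.cos(a),np.sin(a),0\]/[[-np.sin(a),np.cos(a),0],[np.cos(a),np.sin(a),0]/' go.py
python3 go.py .671 -.008 .18 92.5
```

```text
t 0.1 pos [0.201 0.591 0.233] op 1.001 F [-0.988  0.264 -0.217] yaw_y 71.22120804913122
[0.671, -0.008, 0.18, 92.5] dp [-638.  -415.8   53.2] turn [ -0.1   -0.04 -21.28]
```

{"method": "jog_arm", "body": {
  "rows": [
    {"dp": [-638,-416,53],"turn": [0,0,-21.3],"grip": 1},
    {"dp": [-638,-416,53],"turn": [0,0,-21.3],"grip": 1},
    {"dp": [-638,-416,53],"turn": [0,0,-21.3],"grip": 1},
    {"dp": [-638,-416,53],"turn": [0,0,-21.3],"grip": 1},
    {"dp": [-638,-416,53],"turn": [0,0,-21.3],"grip": 1},
    {"dp": [-638,-416,53],"turn": [0,0,-21.3],"grip": 1},
    {"dp": [-638,-416,53],"turn": [0,0,-21.3],"grip": 1},
    {"dp": [-638,-416,53],"turn": [0,0,-21.3],"grip": 1},
    {"dp": [-638,-416,53],"turn": [0,0,-21.3],"grip": 1},
    {"dp": [-638,-416,53],"turn": [0,0,-21.3],"grip": 1}
  ]
}}

```text
time_s: 1.1
position: [0.5071, 0.2009, 0.1988]
tcp_rot: [[-0.999, -0.044, -0.001], [-0.044, 0.999, 0.0], [0.001, 0.0, -1.0]]
force: [0.5, 0.6, -0.4]
opening: 0.998
```

```bash
python3 go.py .671 -.008 .15 92.5
```

```text
t 1.1 pos [0.507 0.201 0.199] op 0.998 F [ 0.548  0.593 -0.449] yaw_y 92.50679305879072
[0.671, -0.008, 0.15, 92.5] dp [-154.6 -215.9   48.6] turn [ 0.01 -0.03  0.01]
```

{"method": "jog_arm", "body": {
  "rows": [
    {"dp": [-140,-198,45],"turn": [0,0,0],"grip": 1},
    {"dp": [-140,-198,45],"turn": [0,0,0],"grip": 1},
    {"dp": [-140,-198,45],"turn": [0,0,0],"grip": 1},
    {"dp": [-140,-198,45],"turn": [0,0,0],"grip": 1},
    {"dp": [-140,-198,45],"turn": [0,0,0],"grip": 1},
    {"dp": [-140,-198,45],"turn": [0,0,0],"grip": 1},
    {"dp": [-140,-198,45],"turn": [0,0,0],"grip": 1},
    {"dp": [-140,-198,45],"turn": [0,0,0],"grip": 1}
  ]
}}

```text
time_s: 1.9
position: [0.6538, 0.012, 0.1537]
tcp_rot: [[-0.999, -0.044, -0.002], [-0.044, 0.999, 0.001], [0.002, 0.001, -1.0]]
force: [0.4, 0.6, -0.3]
opening: 0.999
```

```bash
python3 go.py .671 -.008 .15 92.5 .671 -.008 .072 92.5; python3 - <<'E'
from h import *
p,d,W=cap("top","t1"); cv2.imwrite("pics/t1.png",cv2.resize(p[90:270,150:400,::-1],None,fx=3,fy=3,interpolation=cv2.INTER_CUBIC))
E
```

```text
t 1.9 pos [0.654 0.012 0.154] op 0.999 F [ 0.362  0.588 -0.31 ] yaw_y 92.5444259770447
[0.671, -0.008, 0.15, 92.5] dp [-16.3 -20.7   3.7] turn [ 0.04 -0.11  0.04]
[0.671, -0.008, 0.072, 92.5] dp [-16.5 -20.8  81.7] turn [ 0.04 -0.11  0.04]
```

View pics/t1.png

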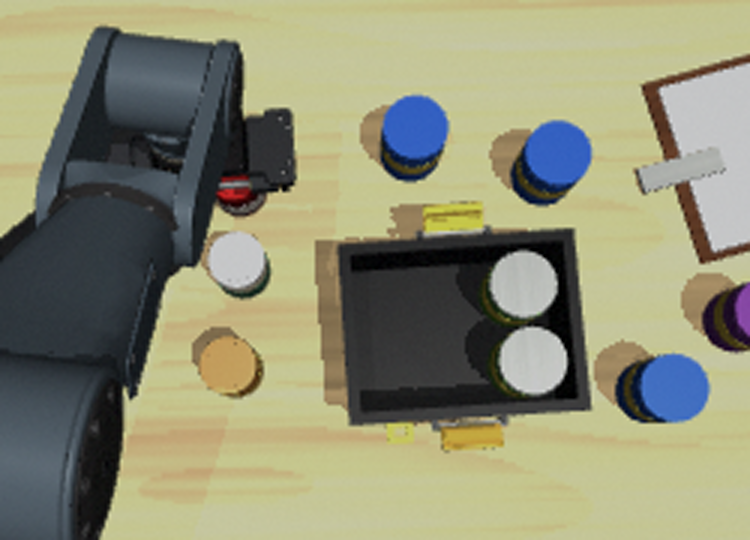

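{"method": "jog_arm", "body": {
  "rows": [
    {"dp": [-16.5,-20.8,4],"turn": [0,0,0],"grip": 1},
    {"dp": [-16.5,-20.8,4],"turn": [0,0,0],"grip": 1},
    {"dp": [-16.5,-20.8,30],"turn": [0,0,0],"grip": 1},
    {"dp": [-16.5,-20.8,60],"turn": [0,0,0],"grip": 1},
    {"dp": [-16.5,-20.8,81.5],"turn": [0,0,0],"grip": 1},
    {"dp": [-16.5,-20.8,81.5],"turn": [0,0,0],"grip": 1},
    {"dp": [-16.5,-20.8,81.5],"turn": [0,0,0],"grip": 1}
  ]
}}

```text
time_s: 2.65
position: [0.6719, -0.0078, 0.073]
tcp_rot: [[-0.999, -0.045, -0.001], [-0.045, 0.999, 0.0], [0.001, 0.0, -1.0]]
force: [0.7, 0.1, -0.0]
opening: 0.998
```

```bash
python3 go.py .671 -.008 .072 92.5; python3 - <<'E'
from h import *
p,d,W=cap("scene","s1"); cv2.imwrite("pics/s1.png",cv2.resize(p[100:280,180:380,::-1],None,fx=3,fy=3,interpolation=cv2.INTER_CUBIC))
E
```

```text
t 2.65 pos [ 0.672 -0.008  0.073] op 0.998 F [ 0.7    0.108 -0.   ] yaw_y 92.58809616410157
[0.671, -0.008, 0.072, 92.5] dp [ 0.9 -0.2  1. ] turn [ 0.02 -0.04  0.09]
```

View pics/s1.png

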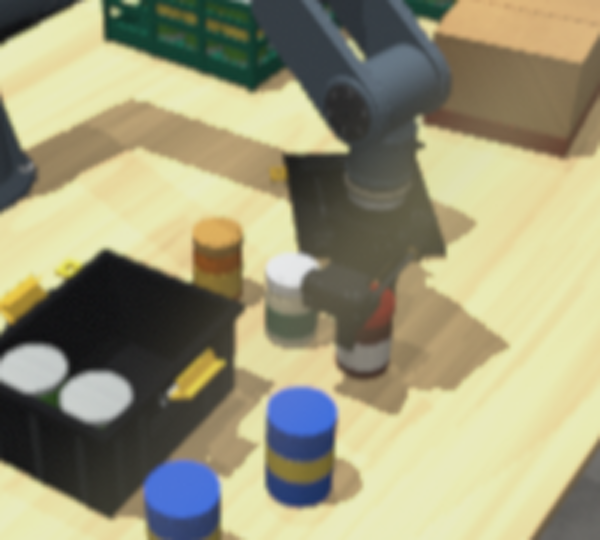

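The gripper straddles the red-capped jar (about pixel 375,300 of the crop), and the white jar is clear. Now I close and lift.

{"method": "jog_arm", "body": {
  "rows": [
    {"dp": [0,0,0],"turn": [0,0,0],"grip": 0},
    {"dp": [0,0,0],"turn": [0,0,0],"grip": 0},
    {"dp": [0,0,0],"turn": [0,0,0],"grip": 0},
    {"dp": [0,0,0],"turn": [0,0,0],"grip": 0},
    {"dp": [0,0,0],"turn": [0,0,0],"grip": 0},
    {"dp": [0,0,0],"turn": [0,0,0],"grip": 0}
  ]
}}

```text
time_s: 3.3
position: [0.6727, -0.0085, 0.0734]
tcp_rot: [[-0.999, -0.044, 0.001], [-0.044, 0.999, 0.001], [-0.001, 0.001, -1.0]]
force: [-0.9, 2.7, 3.9]
opening: 0.727
```

{"method": "jog_arm", "body": {
  "rows": [
    {"dp": [0,0,-20],"turn": [0,0,0],"grip": 0},
    {"dp": [0,0,-50],"turn": [0,0,0],"grip": 0},
    {"dp": [0,0,-90],"turn": [0,0,0],"grip": 0},
    {"dp": [0,0,-130],"turn": [0,0,0],"grip": 0},
    {"dp": [0,0,-165],"turn": [0,0,0],"grip": 0},
    {"dp": [0,0,-165],"turn": [0,0,0],"grip": 0}
  ]
}}

```text
time_s: 3.9
position: [0.6754, -0.0099, 0.2425]
tcp_rot: [[-0.999, -0.044, 0.01], [-0.044, 0.999, -0.003], [-0.01, -0.003, -1.0]]
force: [1.0, 0.3, -4.1]
opening: 0.734
```

```bash
python3 go.py .488 -.215 .237 92.5
```

```text
t 3.9 pos [ 0.675 -0.01   0.243] op 0.734 F [ 1.023  0.302 -4.086] yaw_y 92.52290753869664
[0.488, -0.215, 0.237, 92.5] dp [ 196.3 -196.6    4.2] turn [-0.18  0.59  0.02]
```

{"method": "jog_arm", "body": {
  "rows": [
    {"dp": [35,-35,4],"turn": [-0.2,0.6,0],"grip": 0},
    {"dp": [70,-70,4],"turn": [-0.2,0.6,0],"grip": 0},
    {"dp": [105,-105,4],"turn": [-0.2,0.6,0],"grip": 0},
    {"dp": [140,-140,4],"turn": [-0.2,0.6,0],"grip": 0},
    {"dp": [170,-170,4],"turn": [-0.2,0.6,0],"grip": 0},
    {"dp": [190,-190,4],"turn": [-0.2,0.6,0],"grip": 0},
    {"dp": [196.3,-196.6,4],"turn": [-0.2,0.6,0],"grip": 0},
    {"dp": [196.3,-196.6,4],"turn": [-0.2,0.6,0],"grip": 0},
    {"dp": [196.3,-196.6,4],"turn": [-0.2,0.6,0],"grip": 0}
  ]
}}

```text
time_s: 4.8
position: [0.4849, -0.2132, 0.2325]
tcp_rot: [[-0.999, -0.044, -0.012], [-0.044, 0.999, 0.005], [0.012, 0.005, -1.0]]
force: [-0.8, -0.7, -4.5]
opening: 0.728
```

```bash
python3 go.py .488 -.215 .110 92.5 .488 -.215 .08 92.5; python3 - <<'E'
from h import *
p,d,W=cap("scene","s2"); cv2.imwrite("pics/s2.png",cv2.resize(p[80:280,130:330,::-1],None,fx=3,fy=3,interpolation=cv2.INTER_CUBIC))
E
```

```text
t 4.8 pos [ 0.485 -0.213  0.232] op 0.728 F [-0.833 -0.662 -4.545] yaw_y 92.50640019604417
[0.488, -0.215, 0.11, 92.5] dp [ -4.4  -2.6 122.4] turn [ 0.3  -0.66  0.01]
[0.488, -0.215, 0.08, 92.5] dp [ -4.8  -2.7 152.4] turn [ 0.3  -0.66  0.01]
```

View pics/s2.png

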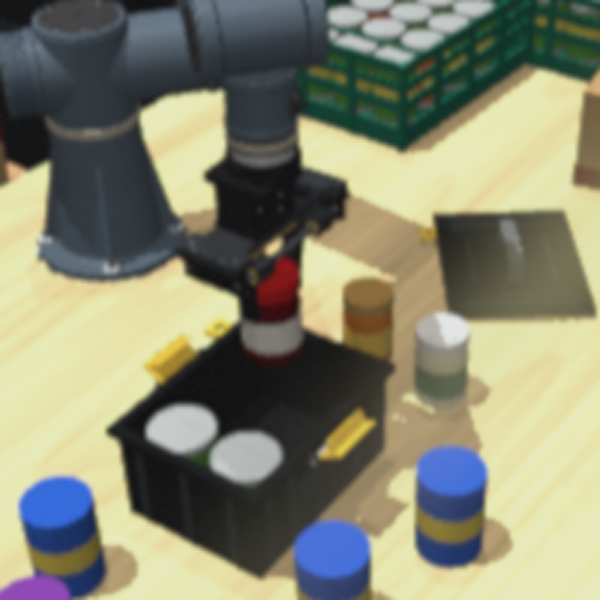

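{"method": "jog_arm", "body": {
  "rows": [
    {"dp": [-4,-2.5,10],"turn": [0.2,-0.6,0],"grip": 0},
    {"dp": [-4,-2.5,32],"turn": [0.2,-0.6,0],"grip": 0},
    {"dp": [-4,-2.5,54],"turn": [0.2,-0.6,0],"grip": 0},
    {"dp": [-4,-2.5,76],"turn": [0.2,-0.6,0],"grip": 0},
    {"dp": [-4,-2.5,98],"turn": [0.2,-0.6,0],"grip": 0},
    {"dp": [-4,-2.5,115],"turn": [0.2,-0.6,0],"grip": 0},
    {"dp": [-4,-2.5,128],"turn": [0.2,-0.6,0],"grip": 0},
    {"dp": [-4,-2.5,138],"turn": [0.2,-0.6,0],"grip": 0},
    {"dp": [-4,-2.5,144],"turn": [0.2,-0.6,0],"grip": 0},
    {"dp": [-4,-2.5,144],"turn": [0.2,-0.6,0],"grip": 0}
  ]
}}

```text
time_s: 5.85
position: [0.4876, -0.2152, 0.0889]
tcp_rot: [[-0.999, -0.045, -0.001], [-0.045, 0.999, 0.001], [0.001, 0.001, -1.0]]
force: [-0.9, 0.6, -4.1]
opening: 0.728
```

```bash
python3 go.py .488 -.215 .078 92.5
```

```text
t 5.85 pos [ 0.488 -0.215  0.089] op 0.728 F [-0.902  0.627 -4.056] yaw_y 92.57293119943
[0.488, -0.215, 0.078, 92.5] dp [-0.4  0.2 10.9] turn [ 0.04 -0.05  0.07]
```

{"method": "jog_arm", "body": {
  "rows": [
    {"dp": [0,0,3],"turn": [0,0,0],"grip": 0},
    {"dp": [0,0,6],"turn": [0,0,0],"grip": 0},
    {"dp": [0,0,8.5],"turn": [0,0,0],"grip": 0},
    {"dp": [0,0,10],"turn": [0,0,0],"grip": 0},
    {"dp": [0,0,11],"turn": [0,0,0],"grip": 0},
    {"dp": [0,0,11],"turn": [0,0,0],"grip": 0},
    {"dp": [0,0,11],"turn": [0,0,0],"grip": 0}
  ]
}}

```text
time_s: 6.55
position: [0.4875, -0.2159, 0.0787]
tcp_rot: [[-0.999, -0.044, 0.0], [-0.044, 0.999, -0.0], [-0.0, -0.0, -1.0]]
force: [0.3, 0.1, -5.4]
opening: 0.729
```

{"method": "jog_arm", "body": {
  "rows": [
    {"dp": [0,0,1],"turn": [0,0,0],"grip": 0},
    {"dp": [0,0,1.5],"turn": [0,0,0],"grip": 0},
    {"dp": [0,0,1.5],"turn": [0,0,0],"grip": 0}
  ]
}}

```text
time_s: 6.85
position: [0.4878, -0.2159, 0.0783]
tcp_rot: [[-0.999, -0.044, 0.001], [-0.044, 0.999, -0.001], [-0.001, -0.001, -1.0]]
force: [-0.9, 2.3, 4.4]
opening: 0.729
```

{"method": "jog_arm", "body": {
  "rows": [
    {"dp": [0,0,0],"turn": [0,0,0],"grip": 0.92},
    {"dp": [0,0,0],"turn": [0,0,0],"grip": 0.92},
    {"dp": [0,0,0],"turn": [0,0,0],"grip": 0.92},
    {"dp": [0,0,0],"turn": [0,0,0],"grip": 0.92},
    {"dp": [0,0,-20],"turn": [0,0,0],"grip": 0.92},
    {"dp": [0,0,-50],"turn": [0,0,0],"grip": 0.92},
    {"dp": [0,0,-90],"turn": [0,0,0],"grip": 0.92},
    {"dp": [0,0,-130],"turn": [0,0,0],"grip": 0.92},
    {"dp": [0,0,-150],"turn": [0,0,0],"grip": 0.92},
    {"dp": [0,0,-150],"turn": [0,0,0],"grip": 0.92}
  ]
}}

```text
time_s: 7.85
position: [0.4893, -0.2172, 0.2304]
tcp_rot: [[-0.999, -0.044, 0.006], [-0.044, 0.999, -0.005], [-0.006, -0.005, -1.0]]
force: [-0.3, -0.6, -0.4]
opening: 0.922
```

```bash
python3 go.py .5003 .274 .15 39 .5003 .274 .15 219
```

```text
t 7.85 pos [ 0.489 -0.217  0.23 ] op 0.922 F [-0.334 -0.638 -0.384] yaw_y 92.52420893356553
[0.5003, 0.274, 0.15, 39.0] dp [-32.1 490.6  78.2] turn [-0.1   0.46 53.52]
[0.5003, 0.274, 0.15, 219.0] dp [-32.1 490.6  78.2] turn [  -0.55   -0.12 -126.47]
```

{"method": "jog_arm", "body": {
  "rows": [
    {"dp": [-32,490,20],"turn": [-0.1,0.5,53.5],"grip": 0.92},
    {"dp": [-32,490,20],"turn": [-0.1,0.5,53.5],"grip": 0.92},
    {"dp": [-32,490,20],"turn": [-0.1,0.5,53.5],"grip": 0.92},
    {"dp": [-32,490,20],"turn": [-0.1,0.5,53.5],"grip": 0.92},
    {"dp": [-32,490,20],"turn": [-0.1,0.5,53.5],"grip": 0.92},
    {"dp": [-32,490,20],"turn": [-0.1,0.5,53.5],"grip": 0.92},
    {"dp": [-32,490,20],"turn": [-0.1,0.5,53.5],"grip": 0.92},
    {"dp": [-32,490,20],"turn": [-0.1,0.5,53.5],"grip": 0.92},
    {"dp": [-32,490,20],"turn": [-0.1,0.5,53.5],"grip": 0.92},
    {"dp": [-32,490,20],"turn": [-0.1,0.5,53.5],"grip": 0.92}
  ]
}}

```text
time_s: 8.85
position: [0.4964, 0.2557, 0.2062]
tcp_rot: [[-0.629, 0.777, -0.01], [0.777, 0.63, 0.004], [0.009, -0.005, -1.0]]
force: [0.7, -0.3, 0.7]
opening: 0.92
```

{"method": "jog_arm", "body": {
  "rows": [
    {"dp": [0,0,0],"turn": [0,0,0],"grip": 0.7},
    {"dp": [0,0,0],"turn": [0,0,0],"grip": 0.7}
  ]
}}

```text
time_s: 9.05
position: [0.4962, 0.2547, 0.2063]
tcp_rot: [[-0.632, 0.775, -0.01], [0.775, 0.632, 0.004], [0.009, -0.006, -1.0]]
force: [1.1, -0.2, 0.2]
opening: 0.814
```

```bash
python3 go.py .5003 .274 .06 39;python3 go.py .5003 .274 .031 39; python3 - <<'E'
from fit import *
p,d,W=cap("scene","s3"); cv2.imwrite("pics/s3.png",cv2.resize(p[80:280,130:380,::-1],None,fx=3,fy=3,interpolation=cv2.INTER_CUBIC))
p,d,W=cap("top","t3"); cv2.imwrite("pics/t3.png",cv2.resize(p[130:270,90:360,::-1],None,fx=2.9,fy=2.9,interpolation=cv2.INTER_CUBIC))
for n in("t3",):
    z=W[...,2]; hsv=cv2.cvtColor(p,cv2.COLOR_RGB2HSV)
    m=((hsv[...,0]<8)|(hsv[...,0]>172))&(hsv[...,1]>150)&(abs(W[...,0]-.49)<.1)&(abs(W[...,1]+.22)<.1); print(W[m].mean(0),m.sum())
    m=(p.min(2)>120)&(abs(z-.113)<.006)&(abs(W[...,0]-.49)<.1)&(abs(W[...,1]+.32)<.1)
    nn,l,s,c=cv2.connectedComponentsWithStats(m.astype(np.uint8))
    for i in range(1,nn):
        if s[i,4]>50: print("tin",W[l==i].mean(0))
E
```

```text
t 9.05 pos [0.496 0.255 0.206] op 0.814 F [ 1.078 -0.234  0.189] yaw_y 39.2026077942646
[0.5003, 0.274, 0.06, 39.0] dp [ 11.1  16.2 146.3] turn [-0.32 -0.52  0.2 ]
t 9.05 pos [0.496 0.255 0.206] op 0.814 F [ 1.078 -0.234  0.189] yaw_y 39.2026077942646
[0.5003, 0.274, 0.031, 39.0] dp [ 10.8  16.3 175.3] turn [-0.32 -0.52  0.2 ]
[ 0.48774646 -0.21626973  0.10255636] 312
tin [ 0.53466308 -0.32510491  0.11310721]
tin [ 0.45183082 -0.33153798  0.1132549 ]
```

View pics/t3.png

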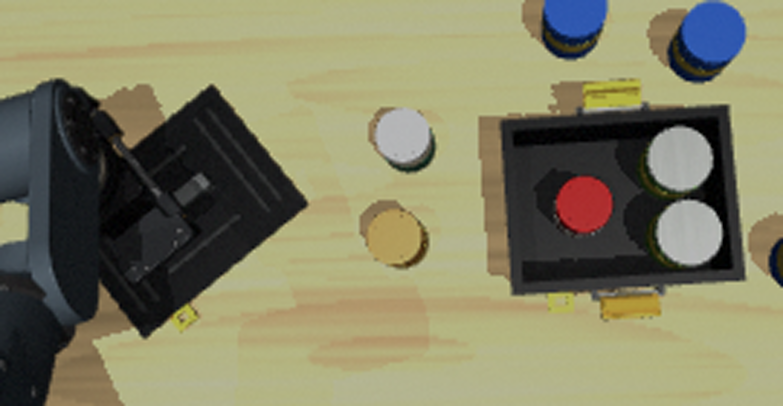

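View pics/s3.png

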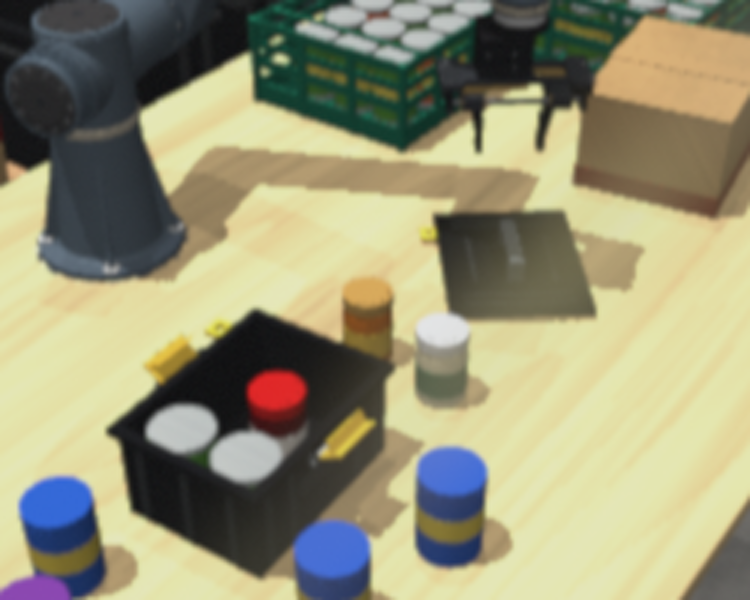

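{"method": "jog_arm", "body": {
  "rows": [
    {"dp": [11,16.3,40],"turn": [-0.3,-0.5,0.2],"grip": 0.7},
    {"dp": [11,16.3,85],"turn": [-0.3,-0.5,0.2],"grip": 0.7},
    {"dp": [11,16.3,125],"turn": [-0.3,-0.5,0.2],"grip": 0.7},
    {"dp": [11,16.3,150],"turn": [-0.3,-0.5,0.2],"grip": 0.7},
    {"dp": [11,16.3,165],"turn": [-0.3,-0.5,0.2],"grip": 0.7},
    {"dp": [11,16.3,173],"turn": [-0.3,-0.5,0.2],"grip": 0.7},
    {"dp": [11,16.3,173],"turn": [-0.3,-0.5,0.2],"grip": 0.7},
    {"dp": [11,16.3,173],"turn": [-0.3,-0.5,0.2],"grip": 0.7}
  ]
}}

```text
time_s: 9.95
position: [0.5029, 0.2729, 0.0357]
tcp_rot: [[-0.626, 0.78, 0.004], [0.78, 0.626, 0.002], [-0.001, 0.004, -1.0]]
force: [0.3, -0.1, 0.7]
opening: 0.701
```

```bash
python3 go.py .5003 .274 .031 39
```

```text
t 9.95 pos [0.503 0.273 0.036] op 0.701 F [ 0.33  -0.057  0.666] yaw_y 38.734372968965744
[0.5003, 0.274, 0.031, 39.0] dp [ 2.4 -1.4  4.6] turn [ 0.22  0.05 -0.27]
```

{"method": "jog_arm", "body": {
  "rows": [
    {"dp": [2.4,-1.4,4.6],"turn": [0.2,0,0],"grip": 0.7},
    {"dp": [2.4,-1.4,4.6],"turn": [0.2,0,0],"grip": 0.7},
    {"dp": [2.4,-1.4,4.6],"turn": [0.2,0,0],"grip": 0},
    {"dp": [2.4,-1.4,4.6],"turn": [0.2,0,0],"grip": 0},
    {"dp": [2.4,-1.4,4.6],"turn": [0.2,0,0],"grip": 0},
    {"dp": [2.4,-1.4,4.6],"turn": [0.2,0,0],"grip": 0},
    {"dp": [2.4,-1.4,4.6],"turn": [0.2,0,0],"grip": 0},
    {"dp": [2.4,-1.4,4.6],"turn": [0.2,0,0],"grip": 0},
    {"dp": [2.4,-1.4,4.6],"turn": [0.2,0,0],"grip": 0}
  ]
}}

```text
time_s: 10.85
position: [0.4998, 0.2748, 0.0304]
tcp_rot: [[-0.627, 0.779, 0.0], [0.779, 0.627, -0.0], [-0.001, 0.0, -1.0]]
force: [0.5, 0.7, -0.5]
opening: 0.251
```

{"method": "jog_arm", "body": {
  "rows": [
    {"dp": [0,0,-10],"turn": [0,0,0],"grip": 0},
    {"dp": [0,0,-35],"turn": [0,0,0],"grip": 0},
    {"dp": [0,0,-70],"turn": [0,0,0],"grip": 0},
    {"dp": [0,0,-110],"turn": [0,0,0],"grip": 0},
    {"dp": [0,0,-150],"turn": [0,0,0],"grip": 0},
    {"dp": [0,0,-185],"turn": [0,0,0],"grip": 0},
    {"dp": [0,0,-210],"turn": [0,0,0],"grip": 0},
    {"dp": [0,0,-210],"turn": [0,0,0],"grip": 0}
  ]
}}

```text
time_s: 11.65
position: [0.5013, 0.2754, 0.2445]
tcp_rot: [[-0.627, 0.779, 0.008], [0.779, 0.627, 0.002], [-0.003, 0.007, -1.0]]
force: [0.5, 0.7, -2.7]
opening: 0.244
```

```bash
python3 go.py .4896 -.2552 .24 2.55
```

```text
t 11.65 pos [0.501 0.275 0.244] op 0.244 F [ 0.494  0.676 -2.741] yaw_y 38.83058512533148
[0.4896, -0.2552, 0.24, 2.55] dp [-406.  -341.8    3.5] turn [ 0.46  0.06 36.28]
```

{"method": "jog_arm", "body": {
  "rows": [
    {"dp": [-15,-13,3],"turn": [0.5,0,2],"grip": 0},
    {"dp": [-40,-34,3],"turn": [0.5,0,5],"grip": 0},
    {"dp": [-75,-63,3],"turn": [0.5,0,9],"grip": 0},
    {"dp": [-110,-93,3],"turn": [0.5,0,13],"grip": 0},
    {"dp": [-145,-122,3],"turn": [0.5,0,17],"grip": 0},
    {"dp": [-180,-152,3],"turn": [0.5,0,21],"grip": 0},
    {"dp": [-215,-181,3],"turn": [0.5,0,25],"grip": 0},
    {"dp": [-250,-211,3],"turn": [0.5,0,28],"grip": 0},
    {"dp": [-285,-240,3],"turn": [0.5,0,31],"grip": 0},
    {"dp": [-320,-270,3],"turn": [0.5,0,34],"grip": 0}
  ]
}}

```text
time_s: 12.65
position: [0.488, -0.1448, 0.2359]
tcp_rot: [[-0.082, 0.997, -0.012], [0.997, 0.082, -0.002], [-0.001, -0.012, -1.0]]
force: [0.6, -0.7, -2.5]
opening: 0.252
```

```bash
python3 go.py .4896 -.2552 .24 2.55
```

```text
t 12.65 pos [ 0.488 -0.145  0.236] op 0.252 F [ 0.612 -0.654 -2.482] yaw_y 4.683069599635906
[0.4896, -0.2552, 0.24, 2.55] dp [-110.1   -7.5   -4. ] turn [-0.67  0.06  2.13]
```

{"method": "jog_arm", "body": {
  "rows": [
    {"dp": [-30,-2,-4],"turn": [-0.7,0,2],"grip": 0},
    {"dp": [-60,-4,-4],"turn": [-0.7,0,2],"grip": 0},
    {"dp": [-88,-6,-4],"turn": [-0.7,0,2],"grip": 0},
    {"dp": [-104,-7.5,-4],"turn": [-0.7,0,2],"grip": 0},
    {"dp": [-108,-7.5,-4],"turn": [-0.7,0,2],"grip": 0},
    {"dp": [-108,-7.5,-4],"turn": [-0.7,0,2],"grip": 0},
    {"dp": [-108,-7.5,-4],"turn": [-0.7,0,2],"grip": 0}
  ]
}}

```text
time_s: 13.35
position: [0.4909, -0.2503, 0.2416]
tcp_rot: [[-0.05, 0.999, 0.003], [0.999, 0.05, -0.001], [-0.001, 0.003, -1.0]]
force: [-0.2, -0.3, -3.3]
opening: 0.247
```

```bash
python3 go.py .4896 -.2552 .19 2.55; python3 - <<'E'
from fit import *
p,d,W=cap("scene","s4"); cv2.imwrite("pics/s4.png",cv2.resize(p[80:280,130:330,::-1],None,fx=3,fy=3,interpolation=cv2.INTER_CUBIC))
p,d,W=cap("top","t4"); cv2.imwrite("pics/t4.png",cv2.resize(p[130:270,220:400,::-1],None,fx=4,fy=4,interpolation=cv2.INTER_CUBIC))
E
```

```text
t 13.35 pos [ 0.491 -0.25   0.242] op 0.247 F [-0.163 -0.253 -3.296] yaw_y 2.8678321055199136
[0.4896, -0.2552, 0.19, 2.55] dp [-4.8 -1.7 51.6] turn [0.15 0.07 0.32]
```

View pics/t4.png

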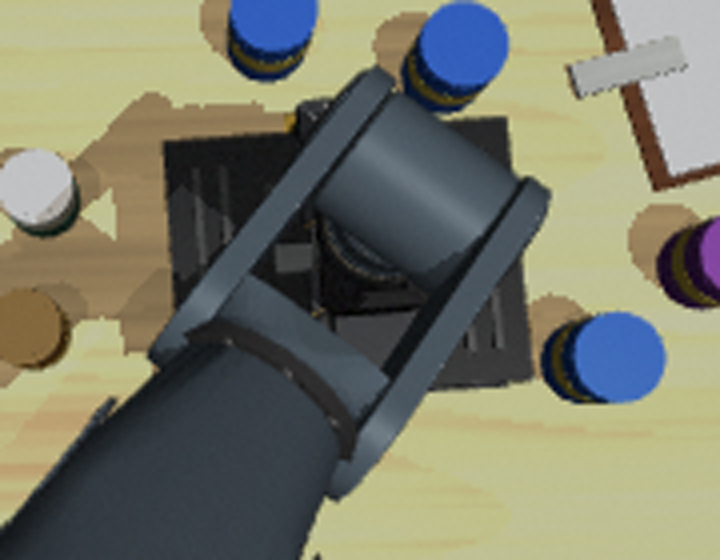

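View pics/s4.png

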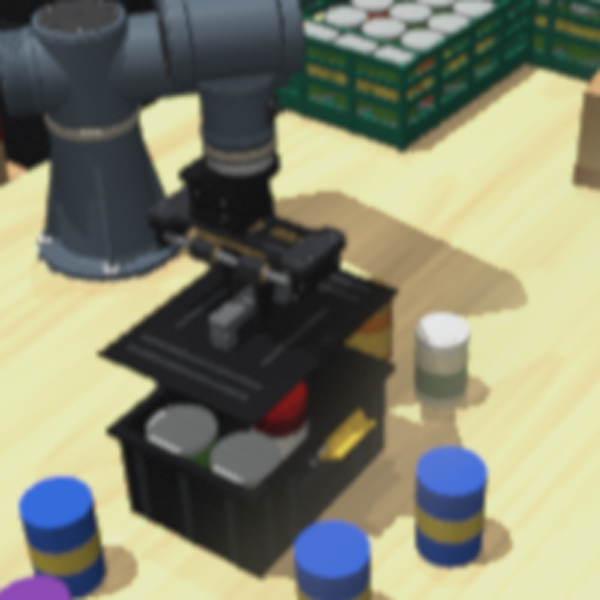

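```bash
cat > lidm.py <<'E'
from fit import *
from scipy.optimize import least_squares
def plane(W,z0,tol=.008,c=(.4896,-.2552),r=(.14,.16)):
    z=W[...,2]; m=(abs(z-z0)<tol)&(abs(W[...,0]-c[0])<r[0])&(abs(W[...,1]-c[1])<r[1])
    nn,l,s,_=cv2.connectedComponentsWithStats(m.astype(np.uint8))
    q=W[m]; A=np.c_[q[:,0]-c[0],q[:,1]-c[1],np.ones(len(q))]
    k=np.linalg.lstsq(A,q[:,2],rcond=None)[0]
    for _ in range(5):
        r_=q[:,2]-A@k; g=abs(r_)<.002; k=np.linalg.lstsq(A[g],q[g,2],rcond=None)[0]
    return k,m,g.sum()
def edges(name,p,d,W,z0,yaw,c):
    k,m,n=plane(W,z0); print(name,"plane slope x,y (rad)",k[:2].round(4),"z@c",k[2].round(4),n)
    q=W[m]; R=rot(np.radians(yaw)); l=(q[:,:2]-c)@R
    for ax,other,lo,hi in((0,1,-.12,.12),(1,0,-.09,.09)):
        b=np.arange(lo,hi,.008); mn=[];mx=[]
        for a in b:
            s=l[(l[:,other]>=a)&(l[:,other]<a+.008),ax]
            if len(s): mn.append((round(a*1000),round(s.min()*1000,1)));mx.append((round(a*1000),round(s.max()*1000,1)))
        print("xy"[ax],"min",*[f"{i}:{v}" for i,v in mn]); print("  max",*[f"{i}:{v}" for i,v in mx])
E
python3 - <<'E'
from lidm import *
s=bot.read_state(); pos=s["position"]; z0=pos[2]-.0304+.013; print(pos,z0)
for n,t in(("top","t4"),("scene","s4")):
    p,d,W=load(t,n); edges(n,p,d,W,z0,2.87,pos[:2])
E
```

```text
[ 0.49123821 -0.2504253   0.24195911] 0.22455911354419025
top plane slope x,y (rad) [ 0.0008 -0.0019] z@c 0.2246 974
x min -120:-96.0 -112:-98.2 -104:-97.6 -96:-97.1 -88:-96.5 -80:-96.0 -72:-98.3 -64:-97.6 -56:-41.7 -8:77.5 0:66.7 8:-42.6 16:22.7 24:-39.0 32:-32.6 40:-25.9 48:-19.7 56:-13.6 64:-9.6 72:24.1 80:15.3 88:7.2 96:-1.2 104:-12.2 112:-17.8
  max -120:96.9 -112:97.5 -104:94.9 -96:95.4 -88:95.6 -80:-67.0 -72:-77.9 -64:-86.2 -56:-41.7 -8:77.5 0:66.7 8:-40.3 16:22.7 24:92.7 32:95.7 40:96.8 48:97.4 56:98.6 64:95.5 72:96.3 80:97.0 88:97.6 96:97.5 104:95.3 112:96.5
y min -90:-126.9 -82:-127.3 -74:-128.8 -66:-126.2 -58:-127.7 -50:-128.8 -42:-128.3 -34:-126.8 -26:-127.3 -18:-129.8 -10:55.2 -2:54.3 6:54.2 14:24.1 22:23.5 30:31.5 38:60.2 46:53.7 54:-127.1 62:-128.6 70:-129.2 78:-126.6 86:-127.9
  max -90:-62.8 -82:-68.8 -74:-76.0 -66:-81.8 -58:-86.0 -50:14.1 -42:31.2 -34:124.4 -26:126.9 -18:126.7 -10:126.0 -2:125.4 6:125.0 14:126.8 22:126.6 30:126.2 38:125.6 46:124.9 54:124.3 62:126.8 70:126.1 78:125.7 86:125.0
scene plane slope x,y (rad) [0.0041 0.0012] z@c 0.2232 1838
x min -120:-97.
[... 296 characters left out ...]
 -104:99.0 -96:97.7 -88:99.9 -80:97.8 -72:99.6 -64:99.1 -56:99.4 -48:98.9 -40:99.5 -32:97.0 -24:100.1 -16:98.5 -8:99.6 0:99.6 8:97.9 16:100.6 24:99.8 32:99.8 40:100.5 48:101.0 56:100.1 64:99.2 72:100.3 80:99.7 88:98.3 96:99.6 104:99.7 112:100.0
y min -90:-129.7 -82:-131.0 -74:-130.7 -66:-129.7 -58:-129.8 -50:-131.0 -42:-130.3 -34:-130.6 -26:-130.5 -18:-129.5 -10:-128.1 -2:-130.0 6:-130.6 14:-129.9 22:-129.1 30:-129.2 38:-130.1 46:-129.5 54:-128.6 62:-128.6 70:-128.8 78:-129.3 86:-129.6
  max -90:58.7 -82:45.6 -74:42.7 -66:32.8 -58:27.4 -50:49.4 -42:4.6 -34:-29.8 -26:-40.0 -18:-52.9 -10:6.2 -2:39.2 6:52.2 14:46.0 22:123.4 30:128.0 38:123.2 46:125.8 54:123.5 62:124.3 70:124.6 78:126.5 86:125.8
```

```bash
python3 go.py .4896 -.2540 .163 2.6
```

```text
t 13.45 pos [ 0.491 -0.25   0.242] op 0.25 F [ 0.07  1.2  -2.75] yaw_y 2.9048033655811807
[0.4896, -0.254, 0.163, 2.6] dp [-3.3 -2.1 79. ] turn [0.19 0.13 0.3 ]
```

{"method": "jog_arm", "body": {
  "rows": [
    {"dp": [-3.3,-2,10],"turn": [0,0.1,0.3],"grip": 0},
    {"dp": [-3.3,-2,30],"turn": [0,0.1,0.3],"grip": 0},
    {"dp": [-3.3,-2,50],"turn": [0,0.1,0.3],"grip": 0},
    {"dp": [-3.3,-2,65],"turn": [0,0.1,0.3],"grip": 0},
    {"dp": [-3.3,-2,75],"turn": [0,0.1,0.3],"grip": 0},
    {"dp": [-3.3,-2,79],"turn": [0,0.1,0.3],"grip": 0},
    {"dp": [-3.3,-2,79],"turn": [0,0.1,0.3],"grip": 0},
    {"dp": [-3.3,-2,79],"turn": [0,0.1,0.3],"grip": 0}
  ]
}}

```text
time_s: 14.25
position: [0.4903, -0.2559, 0.1637]
tcp_rot: [[-0.044, 0.999, 0.005], [0.999, 0.044, -0.002], [-0.002, 0.005, -1.0]]
force: [0.2, -0.0, -2.3]
opening: 0.251
```

```bash
python3 go.py .4896 -.2540 .147 2.6;  python3 - <<'E'
from lidm import *
s=bot.read_state(); pos=s["position"]; z0=pos[2]-.0304+.013
p,d,W=cap("top","t5"); edges("top",p,d,W,z0,2.55,np.array([.4896,-.2552]))
cv2.imwrite("pics/t5.png",cv2.resize(p[130:270,220:400,::-1],None,fx=4,fy=4,interpolation=cv2.INTER_CUBIC))
p,d,W=cap("scene","s5"); cv2.imwrite("pics/s5.png",cv2.resize(p[130:280,130:330,::-1],None,fx=4,fy=4,interpolation=cv2.INTER_CUBIC))
E
```

```text
t 14.25 pos [ 0.49  -0.256  0.164] op 0.251 F [ 0.182 -0.043 -2.255] yaw_y 2.5249240183887456
[0.4896, -0.254, 0.147, 2.6] dp [ 2.  -0.7 16.7] turn [ 0.28  0.14 -0.08]
top plane slope x,y (rad) [ 0.0057 -0.0014] z@c 0.1463 818
x min -120:-97.3 -112:-97.0 -104:-96.3 -96:-95.7 -88:-95.4 -80:-94.7 -72:-97.4 -64:-96.8 -56:-40.1 -16:74.2 -8:65.2 0:61.4 24:15.7 32:16.0 40:17.0 48:46.2 56:37.3 64:28.2 72:19.6 80:13.2 88:1.5 96:-4.6 104:-13.5 112:-25.7
  max -120:96.0 -112:96.8 -104:96.8 -96:97.3 -88:98.5 -80:96.3 -72:-78.7 -64:-87.6 -56:-40.1 -16:77.1 -8:65.2 0:61.4 24:117.4 32:97.1 40:97.9 48:98.2 56:98.4 64:96.0 72:96.4 80:97.8 88:97.9 96:98.6 104:98.3 112:96.5
y min -90:-129.2 -82:-129.7 -74:-127.2 -66:-128.6 -58:-128.9 -50:-129.9 -42:-127.8 -34:-128.1 -26:-128.8 -18:-129.8 -10:-127.1 -2:92.2 6:85.3 14:24.9 22:24.5 30:30.1 38:-129.3 46:-129.8 54:-127.7 62:-127.5 70:-129.2 78:-129.5 86:-127.4
  max -90:-63.5 -82:-70.2 -74:-76.9 -66:-80.8 -58:-87.6 -50:-94.7 -42:-51.7 -34:126.0 -26:125.9 -18:125.2 -10:124.8 -2:124.2 6:123.7 14:126.0 22:125.8 30:125.1 38:124.7 46:124.1 54:123.6 62:123.0 70:125.7 78:125.1 86:124.6
```

View pics/s5.png

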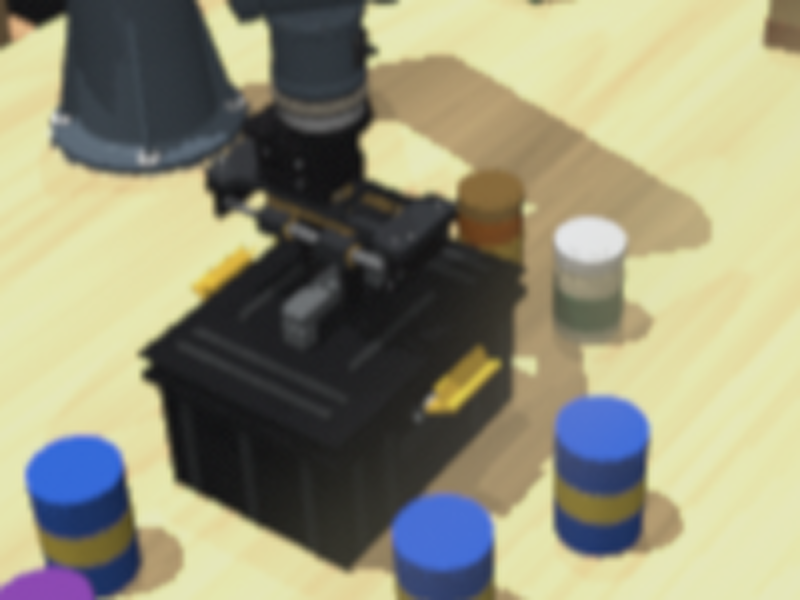

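{"method": "jog_arm", "body": {
  "rows": [
    {"dp": [2,-0.7,0],"turn": [0.3,0.1,0],"grip": 0},
    {"dp": [2,-0.7,3],"turn": [0.3,0.1,0],"grip": 0},
    {"dp": [2,-0.7,5],"turn": [0.3,0.1,0],"grip": 0},
    {"dp": [2,-0.7,7],"turn": [0.3,0.1,0],"grip": 0},
    {"dp": [2,-0.7,9],"turn": [0.3,0.1,0],"grip": 0},
    {"dp": [2,-0.7,11],"turn": [0.3,0.1,0],"grip": 0},
    {"dp": [2,-0.7,13],"turn": [0.3,0.1,0],"grip": 0},
    {"dp": [2,-0.7,13],"turn": [0.3,0.1,0],"grip": 0}
  ]
}}

```text
time_s: 15.15
position: [0.489, -0.2536, 0.1497]
tcp_rot: [[-0.044, 0.999, -0.002], [0.999, 0.044, 0.001], [0.001, -0.002, -1.0]]
force: [-0.6, -0.4, -3.5]
opening: 0.249
```

Tongue is inside the mouth with no contact (z 0.1497, expected rim catch at 0.155). Continue down.

{"method": "jog_arm", "body": {
  "rows": [
    {"dp": [0,0,1],"turn": [0,0,0],"grip": 0},
    {"dp": [0,0,2],"turn": [0,0,0],"grip": 0},
    {"dp": [0,0,3],"turn": [0,0,0],"grip": 0},
    {"dp": [0,0,3],"turn": [0,0,0],"grip": 0},
    {"dp": [0,0,3],"turn": [0,0,0],"grip": 0}
  ]
}}

```text
time_s: 15.65
position: [0.4892, -0.2538, 0.1474]
tcp_rot: [[-0.044, 0.999, -0.001], [0.999, 0.044, -0.0], [-0.0, -0.001, -1.0]]
force: [-1.3, 0.2, 1.2]
opening: 0.249
```

Seated (0.1474 as predicted, load reversed). Release and rise.

{"method": "jog_arm", "body": {
  "rows": [
    {"dp": [0,0,0.5],"turn": [0,0,0],"grip": 0.5},
    {"dp": [0,0,0.5],"turn": [0,0,0],"grip": 0.5},
    {"dp": [0,0,0],"turn": [0,0,0],"grip": 0.5},
    {"dp": [0,0,0],"turn": [0,0,0],"grip": 0.5},
    {"dp": [0,0,-20],"turn": [0,0,0],"grip": 0.5},
    {"dp": [0,0,-50],"turn": [0,0,0],"grip": 0.5},
    {"dp": [0,0,-70],"turn": [0,0,0],"grip": 0.5},
    {"dp": [0,0,-70],"turn": [0,0,0],"grip": 0.5}
  ]
}}

```text
time_s: 16.45
position: [0.491, -0.255, 0.22]
tcp_rot: [[-0.044, 0.999, 0.004], [0.999, 0.044, -0.004], [-0.004, 0.004, -1.0]]
force: [0.3, 0.7, -0.1]
opening: 0.498
```

```bash
python3 go.py .68 -.247 .215 92.55;  python3 - <<'E'
from lidm import *
p,d,W=cap("top","t6"); edges("top",p,d,W,.130,2.55,np.array([.4896,-.2552]))
cv2.imwrite("pics/t6.png",cv2.resize(p[130:270,220:400,::-1],None,fx=4,fy=4,interpolation=cv2.INTER_CUBIC))
p,d,W=cap("scene","s6"); cv2.imwrite("pics/s6.png",cv2.resize(p[130:280,130:330,::-1],None,fx=4,fy=4,interpolation=cv2.INTER_CUBIC))
hsv=cv2.cvtColor(p,cv2.COLOR_RGB2HSV)
for n,t in (("top","t6"),("scene","s6")):
    p,d,W=load(t,n); hsv=cv2.cvtColor(p,cv2.COLOR_RGB2HSV)
    m=(hsv[...,0]>18)&(hsv[...,0]<32)&(hsv[...,1]>150)&(p.max(2)>80)&(W[...,2]>.1)&(W[...,2]<.15)
    l=(W[...,:2]-[.4896,-.2552])@rot(np.radians(2.55))
    for s in(-1,1):
        k=m&(s*l[...,0]>.1)&(s*l[...,0]<.16)&(abs(l[...,1])<.06)
        if k.sum(): 
            q=np.c_[l[k],W[k][:,2]]; print(n,s,k.sum(),q.min(0),q.max(0)); o=q[np.argsort(-abs(q[:,0]))[:8]]; print(o.round(3).tolist())
E
```

```text
t 16.45 pos [ 0.491 -0.255  0.22 ] op 0.498 F [ 0.317  0.699 -0.08 ] yaw_y 2.5222880182429606
[0.68, -0.247, 0.215, 92.55] dp [ -0.3 189.2   5.8] turn [ -0.02   0.38 -90.03]
top plane slope x,y (rad) [-0.0011 -0.0029] z@c 0.1303 609
x min -120:-97.0 -112:-96.4 -104:-98.6 -96:-98.4 -88:-98.0 -80:-97.4 -72:-97.1 -16:86.7 8:24.2 16:-17.9 24:-18.1 32:14.4 40:16.0 48:13.1 56:6.8 64:40.1 72:31.0 80:18.2 88:12.7 96:3.3 104:-8.5 112:-14.9
  max -120:95.6 -112:96.4 -104:-48.9 -96:-60.7 -88:-69.9 -80:-81.8 -72:-90.8 -16:86.7 8:33.2 16:133.0 24:133.9 32:97.1 40:97.8 48:94.5 56:95.2 64:95.8 72:96.6 80:97.3 88:97.2 96:94.5 104:95.9 112:95.6
y min -90:-126.1 -82:-127.6 -74:-127.4 -66:-125.5 -58:-125.8 -50:-128.0 -42:-126.9 -34:-125.0 -26:-126.0 -18:22.6 -10:108.3 -2:101.4 6:17.3 14:17.0 22:16.0 30:15.8 38:18.1 46:17.9 54:49.1 62:41.7 70:34.8 78:-126.8 86:-127.0
  max -90:-75.4 -82:-79.2 -74:-85.4 -66:-93.0 -58:-97.0 -50:-103.3 -42:-111.5 -34:-115.4 -26:125.8 -18:128.2 -10:127.8 -2:127.4 6:126.7 14:126.1 22:125.6 30:128.2 38:127.8 46:127.3 54:126.6 62:126.2 70:125.6 78:125.1 86:127.9
top 1 32 [0.10728516 0.01842947 0.11302771] [0.13015175 0.03138405 0.1379491 ]
[[0.13, 0.03, 0.126], [0.13, 0.02, 0.124], [0.13, 0.027, 0.127], [0.129, 0.024, 0.13], [0.127, 0.03, 0.124], [0.127, 0.027, 0.123], [0.126, 0.021, 0.127], [0.126, 0.024, 0.129]]
scene -1 107 [-0.12585758 -0.03170769  0.11442691] [-0.10313756  0.05850961  0.14019344]
[[-0.126, 0.011, 0.131], [-0.125, -0.005, 0.129], [-0.125, 0.004, 0.131], [-0.124, -0.026, 0.13], [-0.124, -0.002, 0.131], [-0.124, 0.024, 0.132], [-0.123, -0.023, 0.128], [-0.123, -0.013, 0.13]]
scene 1 107 [ 0.11364438 -0.03408573  0.11814769] [0.13545453 0.03013403 0.13957126]
[[0.135, -0.022, 0.128], [0.135, -0.01, 0.127], [0.135, -0.015, 0.127], [0.134, -0.025, 0.127], [0.134, 0.014, 0.129], [0.134, 0.02, 0.129], [0.133, -0.029, 0.129], [0.133, -0.007, 0.129]]
```

View pics/s6.png

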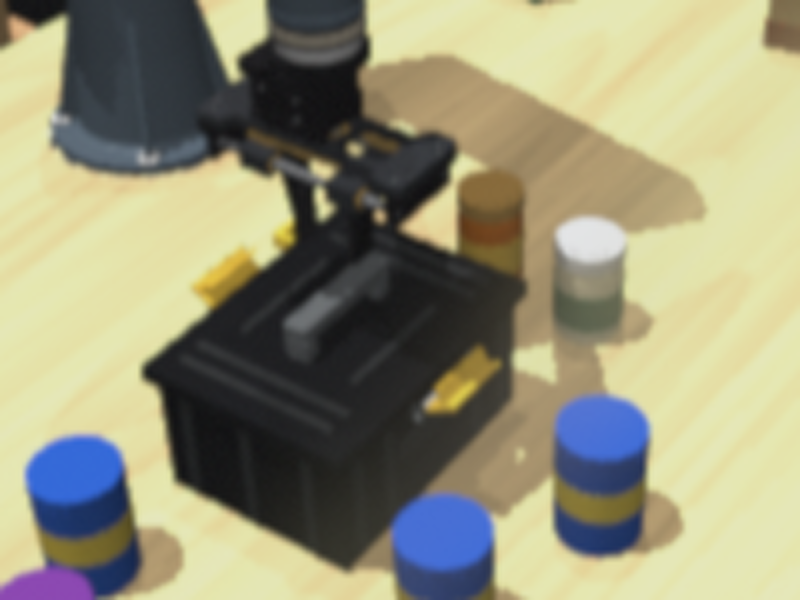

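View pics/t6.png

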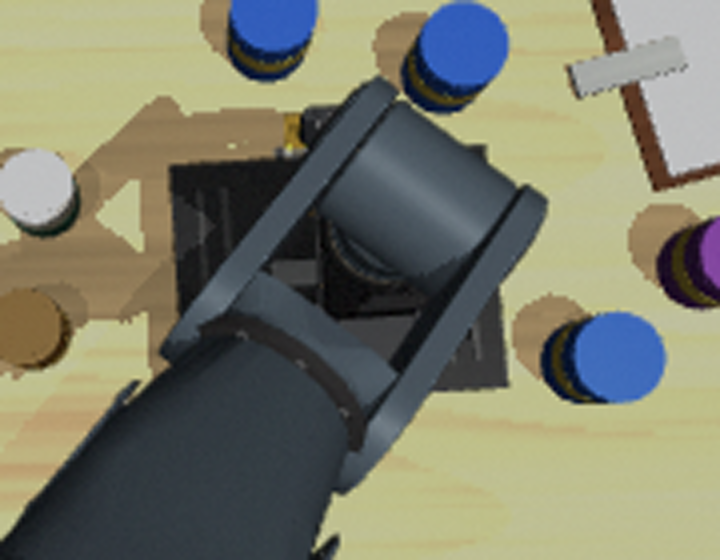

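```bash
cat > loc.py <<'E'
from go import *
# args: local x,y,z triplets -> world targets
a=list(map(float,sys.argv[1:])); c,s=np.cos(np.radians(2.55)),np.sin(np.radians(2.55))
rel([(round(.4896+c*a[i]-s*a[i+1],4),round(-.2552+s*a[i]+c*a[i+1],4),a[i+2],2.55) for i in range(0,len(a),3)])
E
python3 loc.py .172 0 .215 .172 0 .131
```

```text
t 16.55 pos [ 0.489 -0.254  0.217] op 0.5 F [-0.821  0.393  0.127] yaw_y 2.5175103999899524
(np.float64(0.6614), np.float64(-0.2475), 0.215, 2.55) dp [ -1.4 172.4   1.9] turn [-0.06  0.   -0.03]
(np.float64(0.6614), np.float64(-0.2475), 0.131, 2.55) dp [ -1.4 172.5  85.9] turn [-0.06  0.   -0.03]
```

{"method": "jog_arm", "body": {
  "rows": [
    {"dp": [-1.4,40,2],"turn": [0,0,0],"grip": 0},
    {"dp": [-1.4,85,2],"turn": [0,0,0],"grip": 0},
    {"dp": [-1.4,130,2],"turn": [0,0,0],"grip": 0},
    {"dp": [-1.4,160,2],"turn": [0,0,0],"grip": 0},
    {"dp": [-1.4,172.5,2],"turn": [0,0,0],"grip": 0},
    {"dp": [-1.4,172.5,2],"turn": [0,0,0],"grip": 0},
    {"dp": [-1.4,172.5,40],"turn": [0,0,0],"grip": 0},
    {"dp": [-1.4,172.5,75],"turn": [0,0,0],"grip": 0},
    {"dp": [-1.4,172.5,86],"turn": [0,0,0],"grip": 0},
    {"dp": [-1.4,172.5,86],"turn": [0,0,0],"grip": 0}
  ]
}}

```text
time_s: 17.55
position: [0.6589, -0.2467, 0.1279]
tcp_rot: [[-0.043, 0.999, -0.008], [0.999, 0.043, 0.004], [0.004, -0.007, -1.0]]
force: [-0.7, 0.1, 0.3]
opening: 0.009
```

```bash
python3 loc.py .172 0 .131 .125 0 .131;  python3 - <<'E'
from h import *
p,d,W=cap("scene","s7"); cv2.imwrite("pics/s7.png",cv2.resize(p[130:280,130:330,::-1],None,fx=4,fy=4,interpolation=cv2.INTER_CUBIC))
E
```

```text
t 17.55 pos [ 0.659 -0.247  0.128] op 0.009 F [-0.709  0.12   0.343] yaw_y 2.4893986911939354
(np.float64(0.6614), np.float64(-0.2475), 0.131, 2.55) dp [-0.9  2.5 -3.2] turn [-0.43 -0.22 -0.06]
(np.float64(0.6145), np.float64(-0.2496), 0.131, 2.55) dp [ -0.9 -44.5  -2.8] turn [-0.43 -0.22 -0.06]
```

View pics/s7.png

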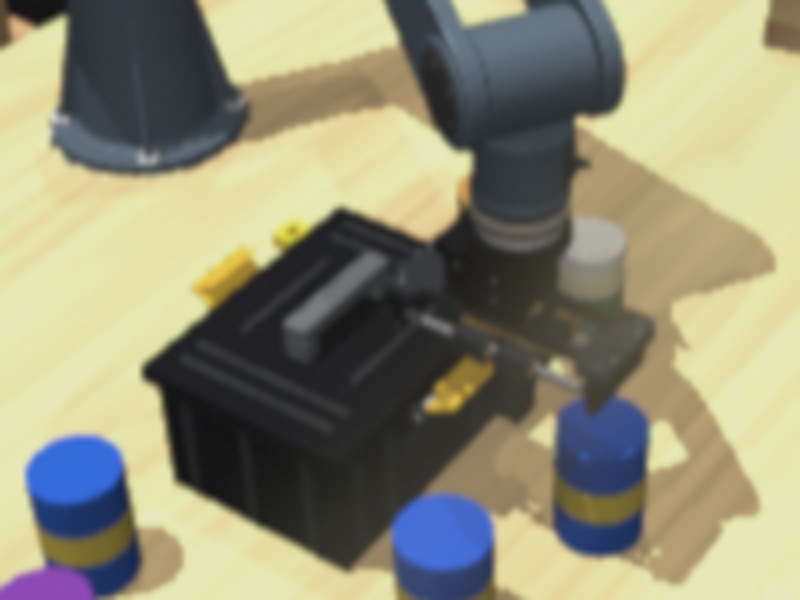

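{"method": "jog_arm", "body": {
  "rows": [
    {"dp": [-0.9,0,-3],"turn": [-0.4,-0.2,0],"grip": 0},
    {"dp": [-0.9,-8,-3],"turn": [-0.4,-0.2,0],"grip": 0},
    {"dp": [-0.9,-14,-3],"turn": [-0.4,-0.2,0],"grip": 0},
    {"dp": [-0.9,-20,-4],"turn": [-0.4,-0.2,0],"grip": 0},
    {"dp": [-0.9,-25,-5],"turn": [-0.4,-0.2,0],"grip": 0},
    {"dp": [-0.9,-30,-6],"turn": [-0.4,-0.2,0],"grip": 0},
    {"dp": [-0.9,-34,-7],"turn": [-0.4,-0.2,0],"grip": 0},
    {"dp": [-0.9,-38,-8],"turn": [-0.4,-0.2,0],"grip": 0},
    {"dp": [-0.9,-41,-8],"turn": [-0.4,-0.2,0],"grip": 0},
    {"dp": [-0.9,-41,-8],"turn": [-0.4,-0.2,0],"grip": 0}
  ]
}}

```text
time_s: 18.6
position: [0.6273, -0.2503, 0.1431]
tcp_rot: [[-0.042, 0.999, 0.023], [0.999, 0.042, -0.006], [-0.006, 0.022, -1.0]]
force: [8.9, 4.5, 8.2]
opening: 0.005
```

```bash
python3 loc.py .1225 0 .136;  python3 - <<'E'
from h import *
p,d,W=cap("scene","s8"); cv2.imwrite("pics/s8.png",cv2.resize(p[130:280,130:330,::-1],None,fx=4,fy=4,interpolation=cv2.INTER_CUBIC))
E
```

```text
t 18.6 pos [ 0.627 -0.25   0.143] op 0.005 F [8.875 4.49  8.214] yaw_y 2.435732602547496
(np.float64(0.612), np.float64(-0.2497), 0.136, 2.55) dp [  1.3 -15.4   6.8] turn [ 1.29  0.37 -0.12]
```

View pics/s8.png

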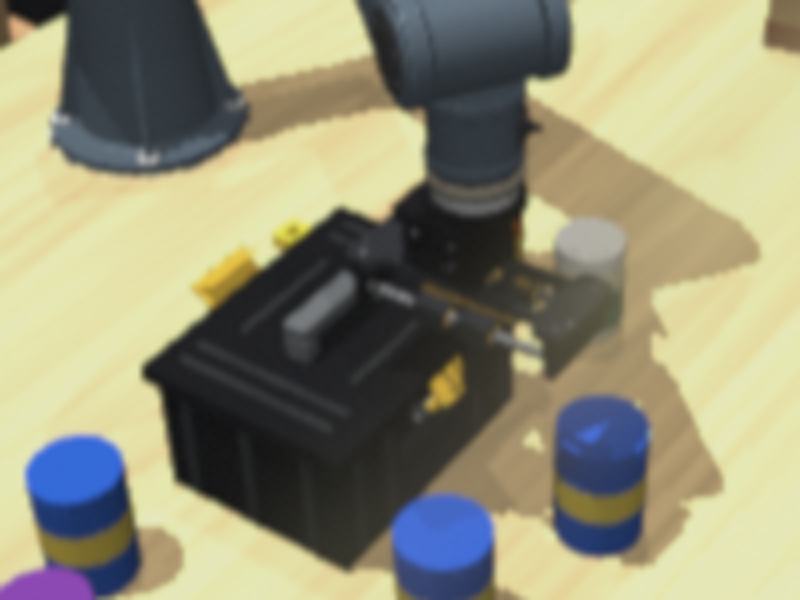

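{"method": "jog_arm", "body": {
  "rows": [
    {"dp": [1,-2,-4],"turn": [0,0,0],"grip": 0},
    {"dp": [1,-4,-7],"turn": [0,0,0],"grip": 0},
    {"dp": [1,-6,-9],"turn": [0,0,0],"grip": 0},
    {"dp": [1,-8,-10],"turn": [0,0,0],"grip": 0},
    {"dp": [1,-8,-10],"turn": [0,0,0],"grip": 0}
  ]
}}

```text
time_s: 19.15
position: [0.6158, -0.2506, 0.1521]
tcp_rot: [[-0.044, 0.999, 0.015], [0.999, 0.044, -0.006], [-0.007, 0.014, -1.0]]
force: [3.4, 0.8, 8.0]
opening: 0.001
```

```bash
python3 loc.py .1225 0 .136;  python3 - <<'E'
from h import *
p,d,W=cap("scene","s9"); cv2.imwrite("pics/s9.png",cv2.resize(p[130:280,130:330,::-1],None,fx=4,fy=4,interpolation=cv2.INTER_CUBIC))
E
```

```text
t 19.15 pos [ 0.616 -0.251  0.152] op 0.001 F [3.415 0.778 7.957] yaw_y 2.507347655588497
(np.float64(0.612), np.float64(-0.2497), 0.136, 2.55) dp [ 1.1 -4.  16. ] turn [ 0.82  0.41 -0.05]
```

View pics/s9.png

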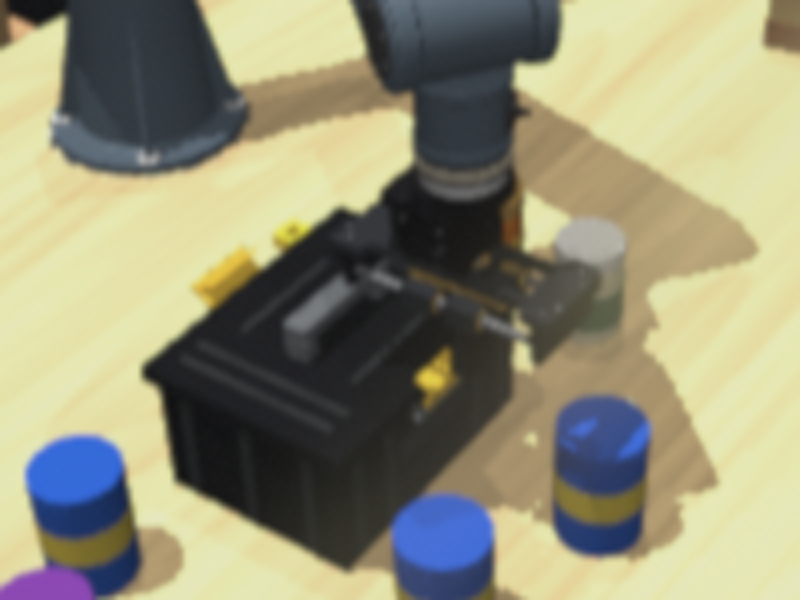

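{"method": "jog_arm", "body": {
  "rows": [
    {"dp": [1,-3,-1],"turn": [0,0,0],"grip": 0},
    {"dp": [1,-5,-2],"turn": [0,0,0],"grip": 0},
    {"dp": [1,-7,-3],"turn": [0,0,0],"grip": 0},
    {"dp": [1,-7,-3],"turn": [0,0,0],"grip": 0}
  ]
}}

```text
time_s: 19.6
position: [0.6075, -0.2507, 0.1546]
tcp_rot: [[-0.044, 0.999, 0.012], [0.999, 0.044, -0.008], [-0.008, 0.012, -1.0]]
force: [1.4, -1.1, 6.8]
opening: 0.001
```

```bash
python3 loc.py .1225 0 .136;  python3 - <<'E'
from h import *
p,d,W=cap("scene","s10"); cv2.imwrite("pics/s10.png",cv2.resize(p[150:280,180:320,::-1],None,fx=5,fy=5,interpolation=cv2.INTER_CUBIC))
E
```

```text
t 19.6 pos [ 0.608 -0.251  0.155] op 0.001 F [ 1.365 -1.056  6.797] yaw_y 2.532286917489923
(np.float64(0.612), np.float64(-0.2497), 0.136, 2.55) dp [ 1.   4.3 18.6] turn [ 0.66  0.47 -0.02]
```

View pics/s10.png

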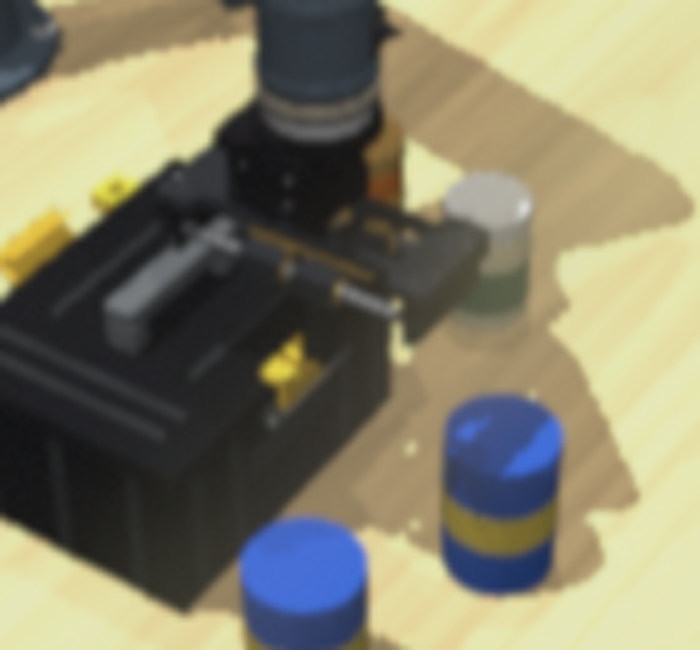

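{"method": "jog_arm", "body": {
  "rows": [
    {"dp": [0,5,-10],"turn": [-0.6,0,0],"grip": 0},
    {"dp": [0,25,-30],"turn": [-0.6,0,0],"grip": 0},
    {"dp": [0,60,-40],"turn": [-0.6,0,0],"grip": 0},
    {"dp": [0,90,-40],"turn": [-0.6,0,0],"grip": 0},
    {"dp": [0,90,-40],"turn": [-0.6,0,0],"grip": 0}
  ]
}}

```text
time_s: 20.15
position: [0.6985, -0.2444, 0.1931]
tcp_rot: [[-0.046, 0.999, 0.02], [0.999, 0.046, -0.004], [-0.005, 0.02, -1.0]]
force: [0.4, 0.6, -0.1]
opening: 0.004
```

```bash
cat > clips.py <<'E'
from lidm import *
import sys
tag=sys.argv[1]
for n in ("top","scene"):
    p,d,W=cap(n,n[0]+tag)
    if n=="scene": cv2.imwrite(f"pics/s{tag}.png",cv2.resize(p[150:280,150:310,::-1],None,fx=5,fy=5,interpolation=cv2.INTER_CUBIC))
    else: cv2.imwrite(f"pics/t{tag}.png",cv2.resize(p[130:270,240:380,::-1],None,fx=4,fy=4,interpolation=cv2.INTER_CUBIC))
    hsv=cv2.cvtColor(p,cv2.COLOR_RGB2HSV)
    m=(hsv[...,0]>18)&(hsv[...,0]<32)&(hsv[...,1]>150)&(p.max(2)>80)&(W[...,2]>.1)&(W[...,2]<.16)
    l=(W[...,:2]-[.4896,-.2552])@rot(np.radians(2.55))
    for s in(-1,1):
        k=m&(s*l[...,0]>.07)&(s*l[...,0]<.16)&(abs(l[...,1])<.045)
        if k.sum():
            q=np.c_[l[k],W[k][:,2]]; print(n,"front" if s<0 else "back",k.sum(),"x",(q[:,0].min()*1000).round(1),(q[:,0].max()*1000).round(1),"z",(q[:,2].min()*1000).round(1),(q[:,2].max()*1000).round(1),"y",(q[:,1].min()*1000).round(1),(q[:,1].max()*1000).round(1))
    k,mm,nn=plane(W,.130); print(n,"lid slope",k[:2].round(4),"z",k[2].round(4),nn)
E
python3 go.py; python3 clips.py 11
```

```text
t 20.15 pos [ 0.699 -0.244  0.193] op 0.004 F [ 0.408  0.58  -0.095] yaw_y 2.631613142271493
top front 142 x -129.6 -106.7 z 117.4 143.9 y -31.3 30.9
top back 67 x 89.9 110.0 z 130.2 147.0 y -31.6 5.0
top lid slope [-0.0007 -0.0051] z 0.1303 1932
scene front 106 x -127.5 -93.8 z 114.9 141.4 y -32.2 30.1
scene back 129 x 83.6 114.7 z 119.5 146.8 y -34.7 41.0
scene lid slope [ 0.0021 -0.0008] z 0.1291 1919
```

View pics/s11.png

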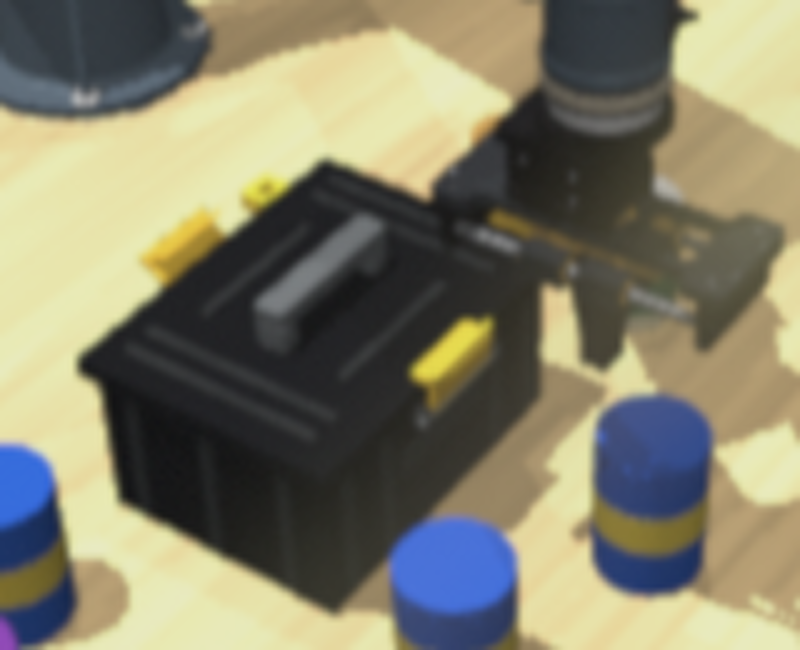

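View pics/t11.png

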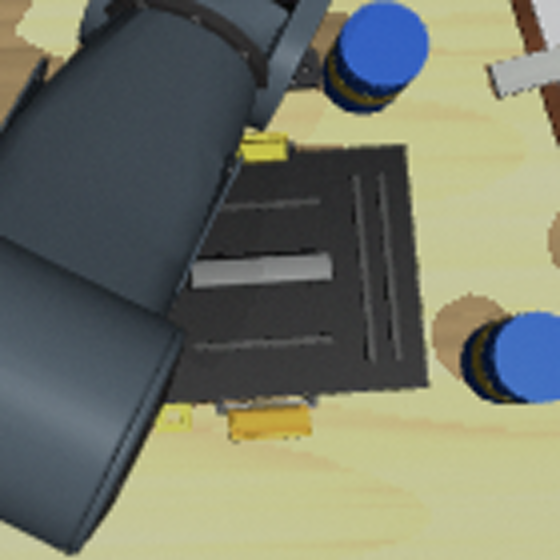

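```bash
python3 loc.py .150 0 .190 .150 0 .138 .12 0 .138
```

```text
t 20.25 pos [ 0.695 -0.244  0.192] op 0.006 F [-0.491 -0.319 -0.194] yaw_y 2.5764639863347307
(np.float64(0.6395), np.float64(-0.2485), 0.19, 2.55) dp [ -1.9 -55.2   0.9] turn [0.8  0.14 0.03]
(np.float64(0.6395), np.float64(-0.2485), 0.138, 2.55) dp [ -1.8 -56.   52.9] turn [0.8  0.14 0.03]
(np.float64(0.6095), np.float64(-0.2499), 0.138, 2.55) dp [ -1.8 -86.   52.5] turn [0.8  0.14 0.03]
```

{"method": "jog_arm", "body": {
  "rows": [
    {"dp": [-2,-35,10],"turn": [0.8,0,0],"grip": 0},
    {"dp": [-2,-50,35],"turn": [0.8,0,0],"grip": 0},
    {"dp": [-2,-56,52],"turn": [0.8,0,0],"grip": 0},
    {"dp": [-2,-64,52],"turn": [0.8,0,0],"grip": 0},
    {"dp": [-2,-72,52],"turn": [0.8,0,0],"grip": 0},
    {"dp": [-2,-79,52],"turn": [0.8,0,0],"grip": 0},
    {"dp": [-2,-84,52],"turn": [0.8,0,0],"grip": 0},
    {"dp": [-2,-87,52],"turn": [0.8,0,0],"grip": 0},
    {"dp": [-2,-87,52],"turn": [0.8,0,0],"grip": 0}
  ]
}}

```text
time_s: 21.15
position: [0.6092, -0.2509, 0.1397]
tcp_rot: [[-0.044, 0.999, 0.003], [0.999, 0.044, -0.004], [-0.004, 0.003, -1.0]]
force: [-0.3, 0.1, 0.1]
opening: 0.009
```

```bash
python3 loc.py .12 0 .138
```

```text
t 21.15 pos [ 0.609 -0.251  0.14 ] op 0.009 F [-0.323  0.075  0.137] yaw_y 2.5110439896047234
(np.float64(0.6095), np.float64(-0.2499), 0.138, 2.55) dp [1.  0.3 1.7] turn [ 0.18  0.22 -0.04]
```

{"method": "jog_arm", "body": {
  "rows": [
    {"dp": [1,-2,0],"turn": [0,0,0],"grip": 0},
    {"dp": [1,-4,0],"turn": [0,0,0],"grip": 0},
    {"dp": [1,-6,0],"turn": [0,0,0],"grip": 0},
    {"dp": [1,-6,0],"turn": [0,0,0],"grip": 0}
  ]
}}

```text
time_s: 21.55
position: [0.6061, -0.2501, 0.1394]
tcp_rot: [[-0.043, 0.999, 0.009], [0.999, 0.043, -0.004], [-0.004, 0.009, -1.0]]
force: [6.8, 1.1, -2.7]
opening: 0.003
```

{"method": "jog_arm", "body": {
  "rows": [
    {"dp": [0,-3,0],"turn": [0,0,0],"grip": 0},
    {"dp": [0,-5,0],"turn": [0,0,0],"grip": 0},
    {"dp": [0,-5,0],"turn": [0,0,0],"grip": 0}
  ]
}}

```text
time_s: 21.85
position: [0.6058, -0.2502, 0.1396]
tcp_rot: [[-0.042, 0.999, 0.02], [0.999, 0.042, -0.005], [-0.006, 0.02, -1.0]]
force: [15.9, 2.5, -6.8]
opening: 0.005
```

{"method": "jog_arm", "body": {
  "rows": [
    {"dp": [0,10,0],"turn": [-0.8,0,0],"grip": 0},
    {"dp": [0,30,-15],"turn": [-0.8,0,0],"grip": 0},
    {"dp": [0,30,-60],"turn": [-0.8,0,0],"grip": 0},
    {"dp": [0,30,-100],"turn": [-0.8,0,0],"grip": 0},
    {"dp": [0,30,-100],"turn": [-0.8,0,0],"grip": 0}
  ]
}}

```text
time_s: 22.35
position: [0.6309, -0.2503, 0.2458]
tcp_rot: [[-0.044, 0.999, 0.026], [0.999, 0.045, -0.009], [-0.01, 0.026, -1.0]]
force: [0.0, -0.1, 0.8]
opening: 0.008
```

```bash
python3 loc.py -.163 0 .235 -.163 0 .128
```

```text
t 22.35 pos [ 0.631 -0.25   0.246] op 0.008 F [ 0.026 -0.087  0.816] yaw_y 2.558666492027273
(np.float64(0.3268), np.float64(-0.2625), 0.235, 2.55) dp [   1.4 -304.5    2.9] turn [1.48 0.59 0.  ]
(np.float64(0.3268), np.float64(-0.2625), 0.128, 2.55) dp [   2.5 -307.3  109.9] turn [1.48 0.59 0.  ]
```

{"method": "jog_arm", "body": {
  "rows": [
    {"dp": [1,-40,3],"turn": [1.5,0.6,0],"grip": 0},
    {"dp": [1,-85,3],"turn": [1.5,0.6,0],"grip": 0},
    {"dp": [1,-130,3],"turn": [1.5,0.6,0],"grip": 0},
    {"dp": [1,-175,3],"turn": [1.5,0.6,0],"grip": 0},
    {"dp": [1,-220,3],"turn": [1.5,0.6,0],"grip": 0},
    {"dp": [1,-260,3],"turn": [1.5,0.6,0],"grip": 0},
    {"dp": [1,-290,3],"turn": [1.5,0.6,0],"grip": 0},
    {"dp": [1,-305,3],"turn": [1.5,0.6,0],"grip": 0},
    {"dp": [1,-305,3],"turn": [1.5,0.6,0],"grip": 0},
    {"dp": [1,-305,3],"turn": [1.5,0.6,0],"grip": 0}
  ]
}}

```text
time_s: 23.35
position: [0.3233, -0.2611, 0.2311]
tcp_rot: [[-0.043, 0.999, -0.01], [0.999, 0.043, 0.007], [0.007, -0.01, -1.0]]
force: [-0.1, 0.1, -0.6]
opening: 0.008
```

```bash
python3 loc.py -.160 0 .128; python3 clips.py 12
```

```text
t 23.35 pos [ 0.323 -0.261  0.231] op 0.008 F [-0.132  0.055 -0.606] yaw_y 2.4691443308531373
(np.float64(0.3298), np.float64(-0.2623), 0.128, 2.55) dp [ -2.2   7.5 103. ] turn [-0.56 -0.42 -0.08]
top front 54 x -128.9 -106.4 z 116.7 143.2 y -28.0 30.9
top back 63 x 87.9 107.5 z 127.9 147.3 y -30.5 30.7
top lid slope [-0.0007 -0.0017] z 0.1304 2615
scene front 105 x -124.5 -97.2 z 115.8 142.8 y -32.6 27.5
scene back 113 x 83.6 113.0 z 126.4 145.0 y -32.4 40.3
scene lid slope [0.0026 0.0002] z 0.1292 1986
```

View pics/s12.png

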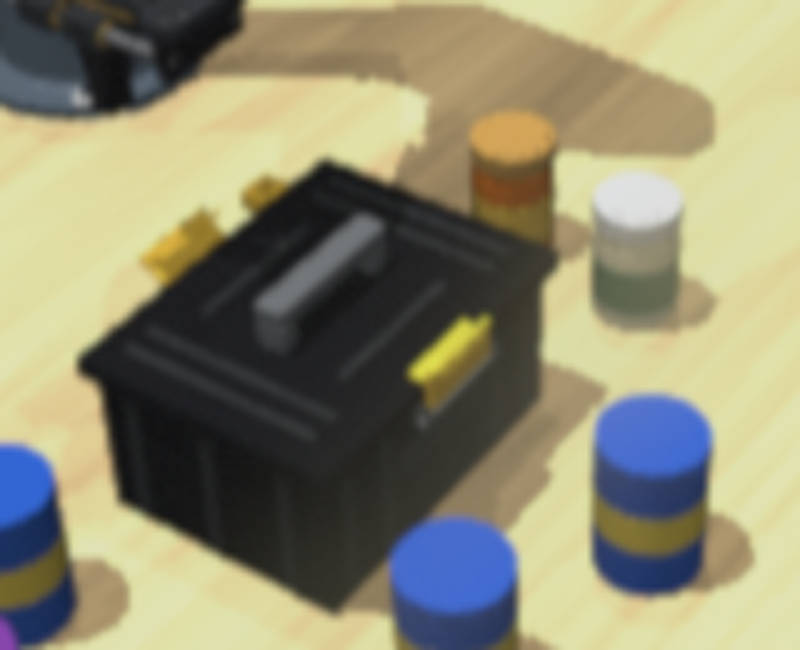

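{"method": "jog_arm", "body": {
  "rows": [
    {"dp": [-2,6,20],"turn": [-0.5,-0.4,0],"grip": 0},
    {"dp": [-2,6,60],"turn": [-0.5,-0.4,0],"grip": 0},
    {"dp": [-2,6,90],"turn": [-0.5,-0.4,0],"grip": 0},
    {"dp": [-2,6,102],"turn": [-0.5,-0.4,0],"grip": 0},
    {"dp": [-2,6,102],"turn": [-0.5,-0.4,0],"grip": 0},
    {"dp": [-2,6,102],"turn": [-0.5,-0.4,0],"grip": 0}
  ]
}}

```text
time_s: 24.05
position: [0.329, -0.2622, 0.1289]
tcp_rot: [[-0.045, 0.999, -0.001], [0.999, 0.045, 0.0], [0.0, -0.001, -1.0]]
force: [0.6, -0.6, 0.4]
opening: 0.01
```

```bash
python3 loc.py -.135 0 .128 -.1165 0 .140
```

```text
t 24.05 pos [ 0.329 -0.262  0.129] op 0.01 F [ 0.63  -0.589  0.41 ] yaw_y 2.58532454898877
(np.float64(0.3547), np.float64(-0.2612), 0.128, 2.55) dp [-0.1 25.7  0.9] turn [-0.07 -0.01  0.04]
(np.float64(0.3732), np.float64(-0.2604), 0.14, 2.55) dp [ -0.2  44.2 -11.1] turn [-0.07 -0.01  0.04]
```

{"method": "jog_arm", "body": {
  "rows": [
    {"dp": [0,10,0],"turn": [0,0,0],"grip": 0},
    {"dp": [0,18,0],"turn": [0,0,0],"grip": 0},
    {"dp": [0,24,-4],"turn": [0,0,0],"grip": 0},
    {"dp": [0,29,-8],"turn": [0,0,0],"grip": 0},
    {"dp": [0,34,-11],"turn": [0,0,0],"grip": 0},
    {"dp": [0,38,-12],"turn": [0,0,0],"grip": 0},
    {"dp": [0,42,-12],"turn": [0,0,0],"grip": 0},
    {"dp": [0,45,-12],"turn": [0,0,0],"grip": 0},
    {"dp": [0,47,-12],"turn": [0,0,0],"grip": 0},
    {"dp": [0,47,-12],"turn": [0,0,0],"grip": 0}
  ]
}}

```text
time_s: 25.05
position: [0.3735, -0.2598, 0.1409]
tcp_rot: [[-0.046, 0.999, -0.006], [0.999, 0.046, 0.001], [0.001, -0.006, -1.0]]
force: [-7.4, -2.7, 4.7]
opening: 0.008
```

```bash
python3 loc.py -.1165 0 .140; python3 clips.py 13
```

```text
t 25.05 pos [ 0.373 -0.26   0.141] op 0.008 F [-7.433 -2.701  4.69 ] yaw_y 2.6283569761568706
(np.float64(0.3732), np.float64(-0.2604), 0.14, 2.55) dp [-0.6 -0.3  0.9] turn [-0.32 -0.07  0.08]
top back 47 x 88.0 107.5 z 131.2 147.6 y -30.5 29.9
top lid slope [-0.0013  0.0007] z 0.1303 2252
scene front 104 x -115.9 -84.5 z 127.8 146.2 y -32.0 29.6
scene back 118 x 83.1 112.9 z 126.2 147.0 y -34.2 40.8
scene lid slope [0.0031 0.0023] z 0.1292 1951
```

View pics/s13.png

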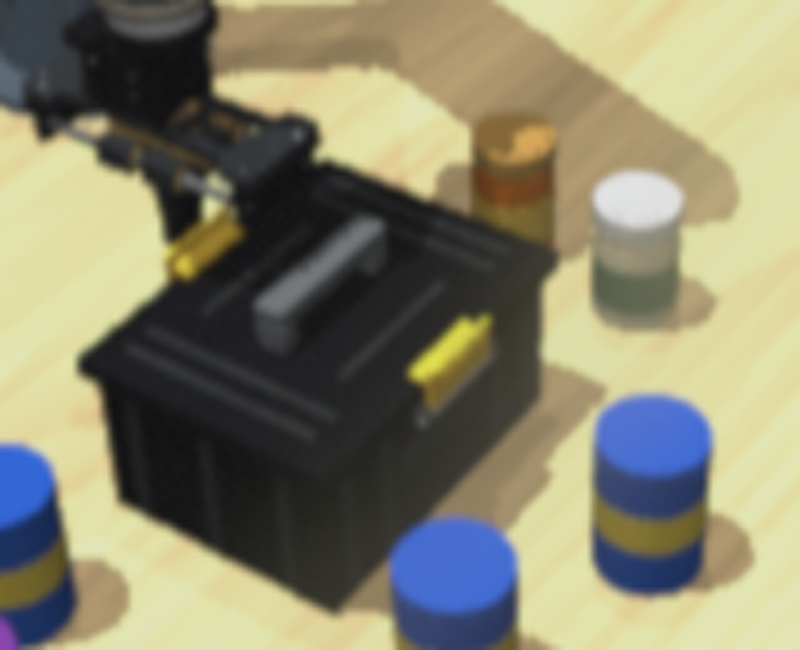

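The front clip is up over the lid (about pixel 205,245). One more firm push confirms the stop.

{"method": "jog_arm", "body": {
  "rows": [
    {"dp": [0,3,0],"turn": [0,0,0],"grip": 0},
    {"dp": [0,5,0],"turn": [0,0,0],"grip": 0},
    {"dp": [0,5,0],"turn": [0,0,0],"grip": 0}
  ]
}}

```text
time_s: 25.45
position: [0.3739, -0.2596, 0.1409]
tcp_rot: [[-0.05, 0.999, -0.016], [0.999, 0.05, 0.002], [0.002, -0.015, -1.0]]
force: [-21.5, -9.1, 12.2]
opening: 0.006
```

{"method": "jog_arm", "body": {
  "rows": [
    {"dp": [0,-10,0],"turn": [0,0,0],"grip": 0},
    {"dp": [0,-25,-20],"turn": [0,0,0],"grip": 0},
    {"dp": [0,-25,-60],"turn": [0,0,0],"grip": 0},
    {"dp": [0,-25,-105],"turn": [0,0,0],"grip": 0},
    {"dp": [50,-25,-105],"turn": [0,0,0],"grip": 0},
    {"dp": [100,-25,-105],"turn": [0,0,0],"grip": 0},
    {"dp": [150,-15,-105],"turn": [0,0,0],"grip": 0},
    {"dp": [200,-5,-105],"turn": [0,0,0],"grip": 0},
    {"dp": [250,10,-105],"turn": [0,0,0],"grip": 0},
    {"dp": [280,20,-105],"turn": [0,0,0],"grip": 0}
  ]
}}

```text
time_s: 26.45
position: [0.3878, 0.0238, 0.246]
tcp_rot: [[-0.045, 0.999, -0.001], [0.999, 0.045, 0.001], [0.001, -0.001, -1.0]]
force: [1.2, -0.7, -0.3]
opening: 0.0
```

```bash
python3 go.py; python3 clips.py 14; python3 - <<'E'
from lidm import *
p,d,W=load("t14","top"); edges("top",p,d,W,.130,2.55,np.array([.4896,-.2552]))
E
```

```text
t 26.45 pos [0.388 0.024 0.246] op 0.0 F [ 1.225 -0.697 -0.292] yaw_y 2.577211423759047
top front 21 x -107.6 -100.3 z 133.7 146.2 y -29.3 31.2
top back 66 x 87.6 107.2 z 130.9 145.7 y -30.3 29.7
top lid slope [ 0.0001 -0.002 ] z 0.1304 2817
scene front 92 x -104.4 -84.0 z 127.1 143.8 y -30.9 29.5
scene back 112 x 83.1 113.1 z 126.5 146.8 y -35.2 40.6
scene lid slope [-0.0006  0.0022] z 0.1292 2010
top plane slope x,y (rad) [ 0.0001 -0.002 ] z@c 0.1304 2817
x min -120:-96.9 -112:-96.3 -104:-98.6 -96:-98.5 -88:-98.1 -80:-97.4 -72:-97.0 -64:-96.4 -56:-96.0 -48:-98.6 -40:-104.1 -32:-100.7 -24:-100.1 -16:-99.7 -8:-102.0 0:-101.8 8:-101.4 16:-100.8 24:-100.4 32:-96.6 40:-96.0 48:-98.3 56:-119.8 64:-119.6 72:-119.2 80:-118.6 88:-96.2 96:-95.5 104:-98.2 112:-97.6
  max -120:96.6 -112:97.0 -104:97.1 -96:94.8 -88:95.2 -80:95.3 -72:96.2 -64:97.1 -56:96.9 -48:94.6 -40:95.2 -32:101.8 -24:102.0 -16:102.4 -8:109.0 0:102.8 8:103.6 16:101.3 24:102.5 32:97.1 40:97.2 48:95.1 56:95.3 64:96.2 72:96.3 80:96.8 88:97.7 96:95.0 104:96.0 112:95.6
y min -90:-127.1 -82:-127.1 -74:-127.8 -66:-125.5 -58:-125.8 -50:-127.1 -42:-127.1 -34:-126.4 -26:-126.1 -18:-126.7 -10:-127.2 -2:-125.4 6:-126.8 14:-127.5 22:-127.4 30:-125.4 38:-126.1 46:-127.2 54:-128.8 62:-126.2 70:-126.6 78:-127.1 86:-128.1
  max -90:126.9 -82:126.5 -74:125.8 -66:128.3 -58:127.9 -50:127.5 -42:126.8 -34:126.4 -26:125.7 -18:128.2 -10:127.8 -2:127.4 6:126.8 14:126.3 22:125.6 30:128.2 38:127.8 46:127.3 54:126.9 62:126.2 70:125.6 78:125.2 86:127.9
```

View pics/s14.png

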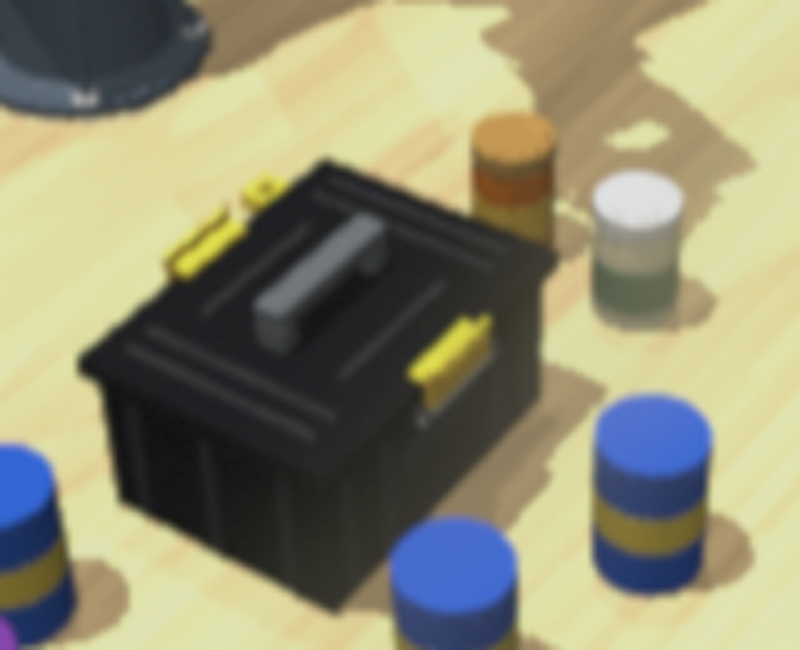

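View pics/t14.png

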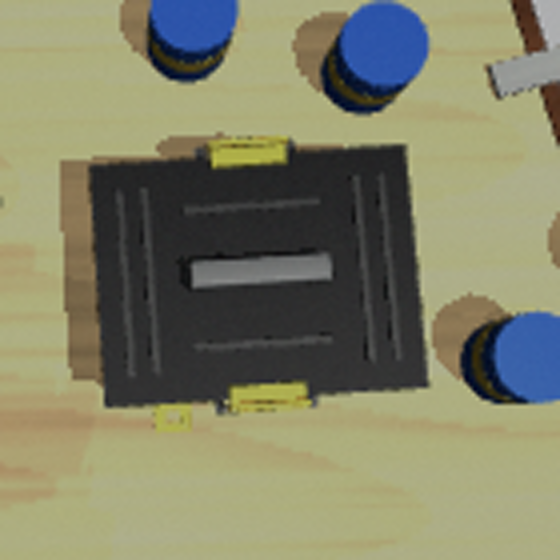

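{"method": "jog_arm", "body": {
  "rows": [
    {"dp": [0,0,0],"turn": [0,0,0],"grip": 0},
    {"dp": [0,0,0],"turn": [0,0,0],"grip": 0}
  ]
}}

```text
time_s: 26.75
position: [0.3879, 0.0202, 0.2458]
tcp_rot: [[-0.043, 0.999, -0.002], [0.999, 0.043, 0.0], [0.0, -0.002, -1.0]]
force: [-1.3, -0.6, -0.4]
opening: 0.007
```

```bash
python3 -c "
from rig import bot
print(bot.hand_in())"
```

```text
the job is handed in; nothing more can be done
None
```

The job is done and handed in at about 27 s. The red-capped jar stands in the empty half of the box, the lid is on the right way round, and both clips are closed.

- **Jar:** I lowered it gently. Before the lid went on it stood upright about 1 mm from `box_free`, with both tins upright. I could not see the jar or tins again after that.
- **Lid:** The top camera puts the plate top at 130.4 mm, level, and centred within about 1 mm. The scene camera reads 129.2 mm, which is within calibration error of the expected 130 mm. The lid's eye appears directly over the box's eye.
- **Clips:** Both outer faces measure about 107.5 mm from the box's centre, which is what closed should read, and each held firm under a second push. On the first push of the back clip the fingertip slid up over its edge and left it slightly open, so I went in again lower to finish it.
- **Other jars:** The gold and white jars look upright and unmoved in the last pictures. I did not re-measure their positions.
- **Forces:** The highest wrist force I saw was about 26 N, in the final push on the front clip.

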